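# Dispense a glass blank and fill the rack

### The job

Pull the dispenser's black grip right out to its stop and let it go home, once, so that one glass blank comes out on the ledge. Lay that blank flat and lengthwise in the rack's one empty slot, centred like its neighbours; lower it in gently, do not drop it. Leave the other blanks and everything else on the bench where they are.

Things in the scene. Friction and masses are not known exactly. Their poses are not given: they have to be found in the camera images.
- dispenser: Fixed dark steel and grey blank dispenser. Origin: on the table under the middle of its magazine; y along its slide: grip and pulling towards +y, blanks come out at -y. Magazine: closed grey box 44 (x) by 66 (y) mm, top 71 mm up, two blanks flat inside, long side along y. Ledge: 24 mm wide, top 24 mm up, from y -35 to -101 mm, 5 mm lip at its end. Feet reach x = +-46 mm, 4 mm high.
- pull (a joint): Sprung slide under the magazine: 0 = home (as found), grows as pulled to the dispenser's +y, hard stop at 0.067 m. Spring 4 N at home, 9 N at the stop, damping 45 N per m/s; let go, it returns by itself in about a second. Only at the stop does the lowest blank drop in front of it; going home it pushes that blank onto the ledge, the other one stays. A part pull delivers nothing.
- pull_grip (a point): Point in the slide's black grip, 50 mm above the table; moves with the slide. The grip is an upright block 18 mm (dispenser x) by 14 mm (y), from 26 to 64 mm above the table, free on both x sides; a 10 mm wide bar joins it to the magazine, 46 mm away at home.
- ledge (a point): Point on top of the ledge, 24 mm above the table, where the middle of the blank comes to lie (up to 6 mm farther out). The blank's long sides then overhang the ledge by 6 mm each and can be gripped; its ends are close to the magazine wall and to the lip.
- blank: The blank that comes out first (the lowest in the magazine): white glass slab 36 mm (x) by 56 mm (y) by 14 mm thick, 70 g. Origin: centre of its underside. Inside the magazine at the start, out of reach.
- spare: The second, equal blank in the magazine (same size and origin); it must stay in the magazine.
- rack: Fixed dark wooden rack, origin on the table under its middle. Bar 44 mm wide (x), 198 mm long (y), top 12 mm up; five ribs across it, 6 mm thick, 20 mm above the bar, 48 mm apart, make four slots 42 mm wide. Blanks lie flat in them, long side along the rack's x, their ends overhanging the bar by 6 mm and free for fingers; there is no finger room between long sides and ribs.
- paper: Thin slip of brown paper, 34 by 42 mm, flat in the one empty slot. Origin: the middle of that slot, on the bar's top (12 mm above the table). x axis: across the slot (rib to rib); y axis: along the slot, which is how the blank's long side (its y) must lie, either way round.
- mat: Fixed cork mat 100 by 100 mm, 3 mm thick, lying free: a place to set a blank down in between. Origin: centre of its underside.
- racked_a: A blank already in the rack (36 by 56 by 14 mm, origin centre of its underside). Leave it.
- racked_b: A blank already in the rack (36 by 56 by 14 mm, origin centre of its underside). Leave it.
- racked_c: A blank already in the rack (36 by 56 by 14 mm, origin centre of its underside). Leave it.
- jar: Bystander: amber jar, 64 mm wide, 85 mm tall. Leave it.
- tape_roll: Bystander: white tape roll lying flat, 90 mm across, 32 mm high. Leave it.
- glue: Bystander: white glue bottle, 40 mm wide, 110 mm tall. Leave it.
- marker: Bystander: black marker, 110 mm long. Leave it.
- screwdriver: Bystander: screwdriver. Leave it.
- brush: Bystander: brush. Leave it.
- pliers: Bystander: pliers with dark grips, 125 mm long. Leave it.
Not all that is in view belongs to the job. What is meant by the mat is not blue or pink, and is the smaller of those in its own colour.

How it is judged:
On the way, in this order (a step that is already met when the one before it is completed fails the run):
1. the slide is pulled out to its stop (at least 64 of 67 mm) (value of joint pull above 0.064 m), for 0.1 s.
2. the slide is home again and the blank lies on the ledge (value of joint pull below 0.004 m and horizontal distance between blank and ledge below 0.012 m), for 0.1 s.
At the end, for the whole second after the job is handed in: The dispensed blank rests flat (0.08 rad) on the bar in the empty slot: within 6 mm across, 9 mm along and 4 mm in height of the paper's origin, long side along the slot within 0.2 rad; the slide is home (under 4 mm); the spare blank is still in the magazine (x of blank in the frame of paper between -0.006 and 0.006 m and y of blank in the frame of paper between -0.009 and 0.009 m and z of blank in the frame of paper between -0.004 and 0.004 m and angle between the y axis of blank and the y axis of paper, either way round below 0.2 rad and angle between blank's own z axis and vertical below 0.08 rad and linear speed of blank below 0.02 m/s and value of joint pull below 0.004 m and horizontal distance between spare and dispenser below 0.012 m); the robot touches nothing.
It fails at once if the blank is dropped into its slot (faster than 0.3 m/s within 28 mm of its place) (distance between blank and paper below 0.028 m and linear speed of blank above 0.3 m/s).
It fails at once if a blank already in the rack is moved more than 12 mm (distance of any of racked_a, racked_b, racked_c from where it was at the start of the episode above 0.012 m).
It fails at once if a bystander is moved more than 30 mm (distance of any of jar, tape_roll, glue, marker, screwdriver, brush, pliers from where it was at the start of the episode above 0.03 m).
It fails at once if the spare blank leaves the magazine (horizontal distance between spare and dispenser above 0.03 m).
It also fails if it takes over 61 s, if anything falls off the work surface, if the arm or the gripper's body presses on something with over 40 N, if the wrist force passes 120 N, or if a joint passes its speed limit or range.

### The arm

A 6-joint arm with a two-finger parallel gripper is mounted at the origin on the work surface. World frame = base frame: x ahead of the robot, y to its left, z up, the work surface at z = 0. Lengths are in m, angles in rad, forces in N, time in s.
With the tool pointing down it reaches from about 0.4 to 0.925 m from the base axis. Payload 3.4 kg.
Tool frame: the origin (TCP) lies at the very end of the fingers, on their centre line; the grasp point (between the pads) lies 19 mm behind it; z points along the fingers, y is the direction in which the jaws open and shut (so a half turn about z gives the same grasp; the last joint's range is limited). The gripper opens to 85 mm and grips with 20 to 120 N. Pads are 22 mm wide; open, the fingers measure 114 mm over their backs; the gripper's body (76 mm by 85 mm) begins 54 mm behind the grasp point. The pads swing forward as they close: fully open they stand 13 mm farther back than shut.
Start: joints at [-1.377, 0.307, 1.506, -0, 1.328, -0.073], TCP at [0.152, -0.555, 0.231] pointing down, gripper open.
Joint ranges: [-3.12, 3.12], [-1.05, 2.28], [0.14, 2.33], [-1.42, 4.57], [0.1, 2.73], [-2.68, 2.68]. Speed limits (rad/s): [2.57, 2.57, 3.14, 3.14, 3.14, 3.14].

### API

Orientations are given as a unit quaternion [w, x, y, z].
In Python, from bench import * gives the robot as it stands. The module is installed in compiled form; this text tells all that it offers.
- The arm moves only by the tool jog_arm, never from a script. Its argument "motion" is a list of rows, each an object with "linear": the shift along the tool's x, y, z scaled (see below), a list of three; "rotation": the turn, a rotation vector about the tool's x, y, z scaled (see below), a list of three; "jaw": the closure, from 0 (fully open) to 1 (shut). A call has exactly 8 rows; each row shifts and turns the commanded pose from where the row before left it, along the tool's axes as they then stand; what a row does not reach is not made up. The controller multiplies each number of a shift by 400 mm and each number of a turn by 180 degrees. A row lasts 1/8 s, in which the tool goes at most 62.5 mm and 10.7 degrees, less where a joint would pass 70% of its speed; a pose out of reach is approached as far as the arm can. A call with a number of a shift or a turn outside -1 to 1 is refused whole. A call with a gripper value outside its range is refused whole. The fingers move at their own pace and stop on an object; the grip force is fixed at half the most. Time passes only in rows, so rows that do not move let the fingers close, or fill a call up. It gives the time, the measured TCP pose, the force and the opening at its end, in the units of the state.
- observe(): the state, without advancing time (a new reading comes with each control period).
- camera(name): name is "scene" or "top" or "wrist"; returns the picture (400x640x3 uint8, red, green, blue); there is no depth.
- camera_params(name): a dict with "mtx" (3x3 intrinsics, pixels), "k1" (the pictures are not rectified: a ray, as slopes to the right and down, at radius r is drawn at 1 + k1 r^2 times it, then the intrinsics apply), "extrinsics" (4x4, takes a point from camera to world coordinates); the wrist camera has in their place "tool_from_camera" (4x4, takes a point from camera to tool coordinates, whose origin is the TCP and whose axes are the flange's). Camera axes: x right, y up, looking along -z (the intrinsics and any distortion apply to the point x, -y, -z); pixel columns grow to the right and rows downward; lengths in m; the calibration is good to about 2 mm. A picture is of the moment at which its call begins: read the wrist's pose just before it. camera_params takes no time and is no camera call.
- job_done(): hands the job in, once; it reports no verdict.
The state is a dict: "time": time; "qpos": joint angles; "joint_velocities": joint speeds; "joint_efforts": joint torques, N m; "tcp_pos": TCP position; "eef_rot": TCP orientation; "wrist_force": force on the tool from outside, world axes, zero at the start; "moment": the same for the moment, N m; "grip_width": finger opening in m.
Only numpy, scipy, OpenCV 4.12 (cv2) and the standard library are available. Lean on these libraries where they do the work, as an engineer would, in place of code of your own. Each camera call takes 0.05 s, during which the arm holds its last target.

## Working session

There is one attempt and no reset: what is moved stays moved. The work goes in short steps, Python scripts to look and compute and a tool call to move; the robot and the scene stay as the last step left them, time stands still between calls to the robot, and variables do not carry over. Pictures are saved under pics/ and viewed, and the job is handed in when it is done.

Besides the shell and the picture viewer there is one more tool, called as name(argument=value, ...), one argument or row to a line, values as JSON. jog_arm: Moves the arm, as the interface text tells. Shifts and turns lie within -1 to 1; 1 stands for 400 mm of shift or 180 degrees of turn. Its arguments: {"type":"object","properties":{"motion":{"type":"array"}},"required":["motion"]}

```bash
mkdir -p pics
python3 - <<'E'
from bench import *
import cv2
for n in ("scene","top","wrist"):
    s=observe() 
    im=camera(n); cv2.imwrite(f"pics/{n}0.png",im[:,:,::-1])
    p=camera_params(n); print(n,p)
print(observe())
E
```

```text
scene {'mtx': array([[362.52692973,   0.        , 324.76396696],
       [  0.        , 362.52692973, 198.72220088],
       [  0.        ,   0.        ,   1.        ]]), 'k1': 0.015276046865386132, 'extrinsics': array([[ 0.84118212, -0.4439559 ,  0.30873259,  0.80331196],
       [ 0.54072159,  0.69661712, -0.47153446, -0.45864593],
       [-0.0057279 ,  0.56358473,  0.8260384 ,  0.87429328],
       [ 0.        ,  0.        ,  0.        ,  1.        ]])}
top {'mtx': array([[508.74507603,   0.        , 322.3445937 ],
       [  0.        , 508.74507603, 197.54437093],
       [  0.        ,   0.        ,   1.        ]]), 'k1': -0.04356433631109052, 'extrinsics': array([[-0.01748115,  0.98220779, -0.18698199,  0.16130151],
       [-0.99963186, -0.02105006, -0.01711832, -0.00310268],
       [-0.02074973,  0.18661391,  0.98221418,  1.76660991],
       [ 0.        ,  0.        ,  0.        ,  1.        ]])}
wrist {'mtx': array([[283.79173468,   0.        , 326.23328086],
       [  0.        , 283.79173468, 192.74429386],
       [  0.        ,   0.        ,   1.        ]]), 'k1': -0.0228582514
[... 364 characters left out ...]
+00]])}
{'time': 0.15, 'qpos': array([-1.37649779e+00,  3.07386209e-01,  1.50732295e+00, -3.93844697e-06,
        1.32840257e+00, -7.35391514e-02]), 'joint_velocities': array([ 0.0019907 , -0.00083472, -0.00573753, -0.00065752,  0.00075369,
        0.00151062]), 'joint_efforts': array([ 5.32165941e-04, -4.57977998e+01, -2.52219182e+01, -1.10213998e-04,
        8.41730711e-03, -3.28623162e-05]), 'tcp_pos': array([ 0.1520275 , -0.55401494,  0.23062022]), 'eef_rot': array([-7.58039826e-04,  9.91045916e-01,  1.33519343e-01, -4.77406982e-05]), 'wrist_force': array([ 0.7947828 ,  0.3303916 , -0.29978686]), 'moment': array([ 0.01605043,  0.02638928, -0.00377169]), 'grip_width': 0.08577455175507438}
```

View pics/scene0.png

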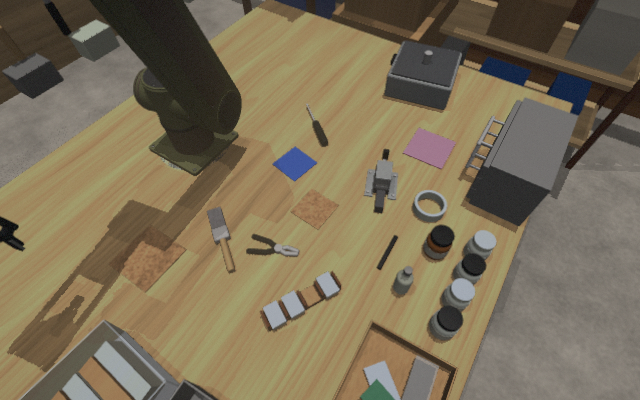

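View pics/top0.png

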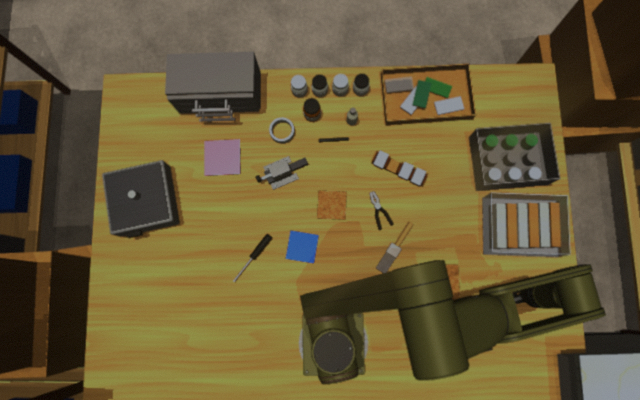

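View pics/wrist0.png

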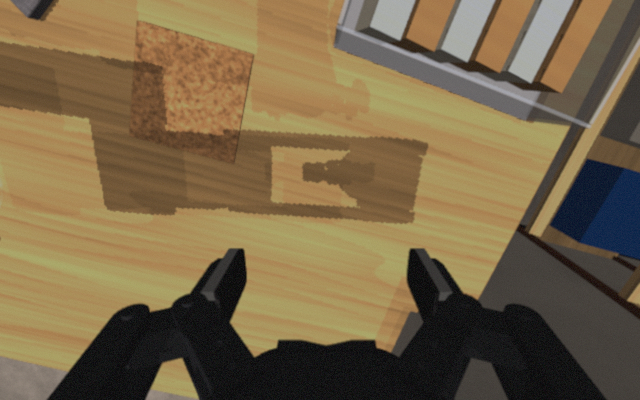

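```bash
cat > h.py <<'E'
import numpy as np, cv2
from scipy.spatial.transform import Rotation as R
from bench import *
def T_of(st):
    T=np.eye(4); q=st["eef_rot"]; T[:3,:3]=R.from_quat([q[1],q[2],q[3],q[0]]).as_matrix(); T[:3,3]=st["tcp_pos"]; return T
def ray(name,uv,st=None):
    p=camera_params(name); E=p["extrinsics"] if name!="wrist" else T_of(st)@p["tool_from_camera"]
    x=cv2.undistortPoints(np.array([[uv]],float),p["mtx"],np.array([p["k1"],0,0,0.]))[0,0]
    d=E[:3,:3]@np.array([x[0],-x[1],-1]); return E[:3,3],d
def atz(name,uv,z,st=None):
    o,d=ray(name,uv,st); return o+d*(z-o[2])/d[2]
def proj(name,P,st=None):
    p=camera_params(name); E=p["extrinsics"] if name!="wrist" else T_of(st)@p["tool_from_camera"]
    c=np.linalg.inv(E)@np.append(P,1); x=np.array([c[0],-c[1]])/-c[2]; r2=x@x
    x=x*(1+p["k1"]*r2); return p["mtx"][:2,:2]@x+p["mtx"][:2,2]
def tri(rays):
    A=0;b=0
    for o,d in rays:
        d=d/np.linalg.norm(d);M=np.eye(3)-np.outer(d,d);A=A+M;b=b+M@o
    X=np.linalg.solve(A,b); return X,[np.linalg.norm((np.eye(3)-np.outer(d,d)/(d@d))@(X-o)) for o,d in rays]
def crop(img,x0,y0,x1,y1,f,out):
    c=img[y0:y1,x0:x1]; c=cv2.resize(c,None,fx=f,fy=f,interpolation=cv2.INTER_CUBIC); cv2.imwrite(out,c)
E
python3 - <<'E'
from h import *
s=cv2.imread("pics/scene0.png");t=cv2.imread("pics/top0.png")
crop(t,240,120,440,270,4,"pics/top_c.png"); crop(s,240,130,450,340,2.8,"pics/scene_c.png")
crop(s,350,140,450,215,8,"pics/scene_d.png")
E
```

```text
(no output)
```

View pics/top_c.png

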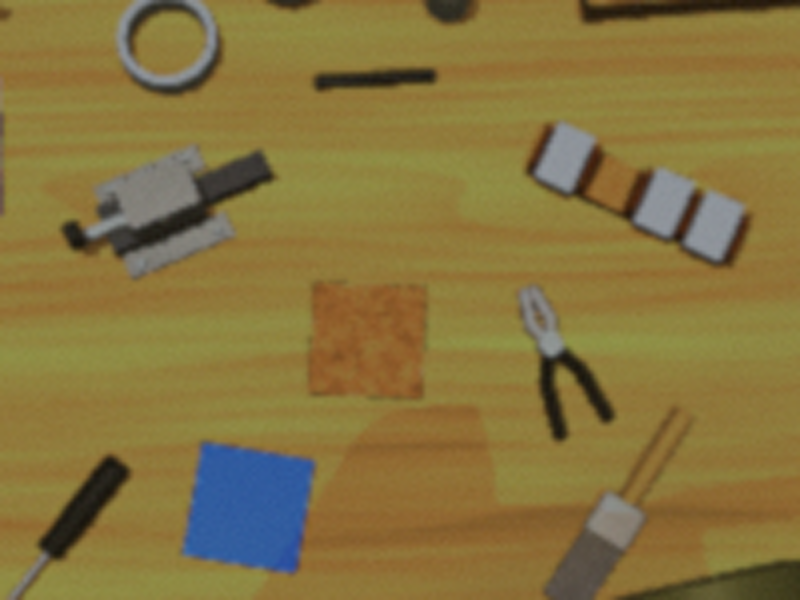

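View pics/scene_c.png

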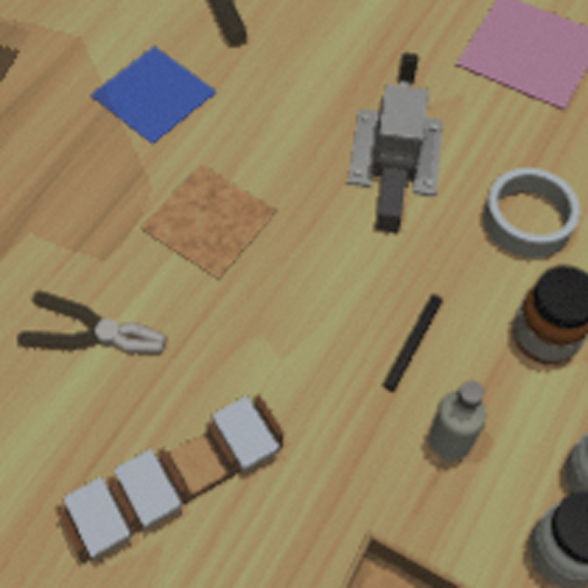

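View pics/scene_d.png

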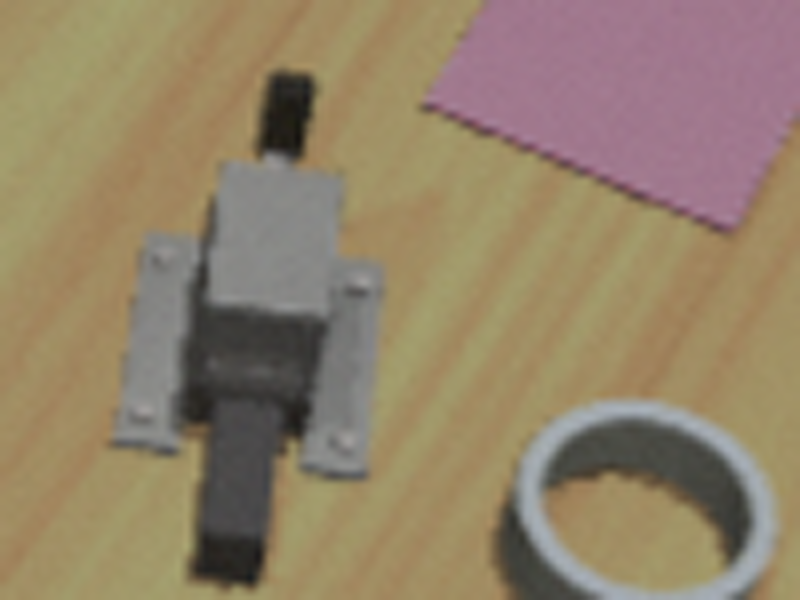

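Run:
```python
from h import *
tc=lambda x,y:(240+x/4,120+y/4)
sd=lambda x,y:(350+x/8,140+y/8)
sc=lambda x,y:(240+x/2.8,130+y/2.8)
def two(n,a,b):
    X,r=tri([ray("top",a),ray("scene",b)]); print(n,X.round(4),np.round(r,4))
# magazine top corners
two("mag ledge-side right",tc(189,157),sd(343,177)) 
two("grip top mid",tc(73,228),sd(292,80))
two("ledge end",tc(262,155),sd(255,540))
for n,p in (("matc",(369,340)),):
    print(n,atz("top",tc(*p),.003))
print("mat scene",atz("scene",sc(210,222),.003))
for p in ((312,282),(427,287),(421,398),(308,393)): print("matcorner",atz("top",tc(*p),.003).round(4))
print("mag top corners scene",[atz("scene",sd(*p),.071).round(4) for p in ((222,163),(343,177),(330,318),(205,305))])
print("mag top corners top",[atz("top",tc(*p),.071).round(4) for p in ((112,183),(186,157),(204,203),(122,230))])
print("rack scene ends", [atz("scene",sc(*p),.026).round(4) for p in ((246,435),(97,520),(148,490))])
print("paper", atz("scene",sc(202,465),.012).round(4), atz("top",tc(612,182),.012).round(4))
print("blanks top",[atz("top",tc(*p),.026).round(4) for p in ((564,158),(666,203),(715,226))])
# other cork mat via wrist
import numpy as np
```

```text
mag ledge-side right [0.6103 0.1447 0.1427] [0.01 0.01]
grip top mid [0.5615 0.2457 0.0685] [0.0004 0.0004]
ledge end [0.6351 0.0854 0.0254] [0.0015 0.0015]
matc [ 0.46959364 -0.0067482   0.003     ]
mat scene [ 0.47390088 -0.00694447  0.003     ]
matcorner [0.5227 0.0426 0.003 ]
matcorner [ 0.516 -0.059  0.003]
matcorner [ 0.4172 -0.0511  0.003 ]
matcorner [0.4236 0.0476 0.003 ]
mag top corners scene [array([0.5596, 0.1948, 0.071 ]), array([0.5993, 0.2123, 0.071 ]), array([0.6243, 0.1528, 0.071 ]), array([0.585 , 0.1345, 0.071 ])]
mag top corners top [array([0.5996, 0.2117, 0.071 ]), array([0.6212, 0.1477, 0.071 ]), array([0.58  , 0.1324, 0.071 ]), array([0.5578, 0.203 , 0.071 ])]
rack scene ends [array([ 0.6306, -0.1851,  0.026 ]), array([ 0.5659, -0.3133,  0.026 ]), array([ 0.5869, -0.2702,  0.026 ])]
paper [ 0.6101 -0.224   0.012 ] [ 0.6056 -0.2252  0.012 ]
blanks top [array([ 0.6248, -0.1821,  0.026 ]), array([ 0.5821, -0.2699,  0.026 ]), array([ 0.5604, -0.3117,  0.026 ])]
```

```bash
cat >> h.py <<'E'
def Rh(deg):  # tool down, tool y heading deg
    a=np.radians(deg); y=np.array([np.cos(a),np.sin(a),0]); z=np.array([0,0,-1.]); x=np.cross(y,z); return np.c_[x,y,z]
def heading(st):
    y=T_of(st)[:3,1]; return np.degrees(np.arctan2(y[1],y[0]))
def plan(p,Rm,target,head,n):
    """rows for n equal steps from pose to target; prints tool shift & rot scaled"""
    tgt=Rh(head); rv=R.from_matrix(Rm.T@tgt).as_rotvec()
    p=np.array(p,float); step=(np.array(target)-p)/n
    for i in range(n):
        l=Rm.T@step/.4; r=rv/n/np.pi
        print("L",l.round(4),"R",r.round(4),"mm",(np.linalg.norm(step)*1000).round(1),"deg",np.degrees(np.linalg.norm(rv/n)).round(2))
        Rm=Rm@R.from_rotvec(rv/n).as_matrix()
def planst(target,head,n):
    st=observe(); T=T_of(st); print("now",st["time"],st["tcp_pos"].round(4),"head",heading(st).round(2),"F",st["wrist_force"].round(1),"w",round(st["grip_width"],4)); plan(T[:3,3],T[:3,:3],target,head,n)
E
python3 - <<'E'
from h import *
print("tape",atz("top",(282,130),.016), "glue",atz("top",(352,118),.1),"jar",atz("top",(312,110),.08),"marker",atz("top",(334,139),.01),"pliers",atz("top",(378,210),.01))
st=observe()
w=[atz("wrist",p,.003,dict(eef_rot=st["eef_rot"],tcp_pos=st["tcp_pos"])) for p in ((137,21),(253,56),(235,163),(130,132))]
print(np.round(w,3),[np.linalg.norm(w[i]-w[(i+1)%4]).round(3) for i in range(4)])
planst((0.54,-.24,.25),-26,8)
E
```

```text
tape [0.74542815 0.16847819 0.016     ] glue [ 0.75465221 -0.08085658  0.1       ] jar [0.79460306 0.05700627 0.08      ] marker [ 0.70896665 -0.01812655  0.01      ] pliers [ 0.44725891 -0.16611376  0.01      ]
[[ 0.256 -0.298  0.003]
 [ 0.254 -0.436  0.003]
 [ 0.119 -0.437  0.003]
 [ 0.124 -0.298  0.003]] [np.float64(0.138), np.float64(0.135), np.float64(0.14), np.float64(0.132)]
now 0.15 [ 0.152  -0.554   0.2306] head -74.65 F [ 0.8  0.3 -0.3] w 0.0858
L [ 0.1429 -0.0626 -0.0059] R [-0.0001 -0.     -0.0338] mm 62.4 deg 6.08
L [ 0.1487 -0.0471 -0.006 ] R [-0.0001 -0.     -0.0338] mm 62.4 deg 6.08
L [ 0.1529 -0.031  -0.006 ] R [-0.0001 -0.     -0.0338] mm 62.4 deg 6.08
L [ 0.1553 -0.0147 -0.006 ] R [-0.0001 -0.     -0.0338] mm 62.4 deg 6.08
L [ 0.156   0.0019 -0.006 ] R [-0.0001 -0.     -0.0338] mm 62.4 deg 6.08
L [ 0.1549  0.0184 -0.006 ] R [-0.0001 -0.     -0.0338] mm 62.4 deg 6.08
L [ 0.1521  0.0347 -0.006 ] R [-0.0001 -0.     -0.0338] mm 62.4 deg 6.08
L [ 0.1475  0.0506 -0.0061] R [-0.0001 -0.     -0.0338] mm 62.4 deg 6.08
```

Two cork mats fit the colour: the one at top-view (332,205), about 100 mm, and the one at wrist (190,92) / scene (152,259), about 137 mm. The first is the smaller, and its enlarged crop confirms about 100 × 100 mm. The blue and pink mats are ruled out. The dispenser is at top (278,172), with its grip at (258,177). The empty slot is at top (393,165).

jog_arm(
  motion=[
    {"linear": [0.142,-0.062,-0.006],"rotation": [0,0,-0.034],"jaw": 0},
    {"linear": [0.148,-0.047,-0.006],"rotation": [0,0,-0.034],"jaw": 0},
    {"linear": [0.152,-0.031,-0.006],"rotation": [0,0,-0.034],"jaw": 0},
    {"linear": [0.155,-0.015,-0.006],"rotation": [0,0,-0.034],"jaw": 0},
    {"linear": [0.156,0.002,-0.006],"rotation": [0,0,-0.034],"jaw": 0},
    {"linear": [0.155,0.018,-0.006],"rotation": [0,0,-0.034],"jaw": 0},
    {"linear": [0.152,0.034,-0.006],"rotation": [0,0,-0.034],"jaw": 0},
    {"linear": [0.147,0.05,-0.006],"rotation": [0,0,-0.034],"jaw": 0},
  ],
)

```text
time: 1.15
tcp_pos: [0.539, -0.2384, 0.2504]
eef_rot: [-0.0, 0.846, 0.534, -0.0]
wrist_force: [0.2, -1.1, 0.3]
grip_width: 0.0853
```

```bash
cat > snap.py <<'E'
from h import *
import sys,pickle
n=sys.argv[1]; st=observe(); im=camera("wrist"); cv2.imwrite(f"pics/{n}.png",im[:,:,::-1]); pickle.dump(st,open(f"pics/{n}.pkl","wb"))
print(st["time"],st["tcp_pos"].round(4),heading(st).round(2),np.abs(st["joint_velocities"]).max().round(3))
E
python3 snap.py w1
python3 -c "
from h import *
planst((0.575,.18,.25),22,8)"
```

```text
1.15 [ 0.539  -0.2384  0.2504] -25.49 0.805
now 1.2 [ 0.5456 -0.233   0.2506] head -25.06 F [ 5.5  1.6 -0.4] w 0.0853
L [ 0.1208 -0.0463  0.0009] R [ 0.0003 -0.0002 -0.0327] mm 51.8 deg 5.88
L [ 0.1249 -0.0337  0.0008] R [ 0.0003 -0.0002 -0.0327] mm 51.8 deg 5.88
L [ 0.1277 -0.0207  0.0008] R [ 0.0003 -0.0002 -0.0327] mm 51.8 deg 5.88
L [ 0.1292 -0.0075  0.0007] R [ 0.0003 -0.0002 -0.0327] mm 51.8 deg 5.88
L [0.1293 0.0057 0.0006] R [ 0.0003 -0.0002 -0.0327] mm 51.8 deg 5.88
L [0.128  0.019  0.0005] R [ 0.0003 -0.0002 -0.0327] mm 51.8 deg 5.88
L [0.1254 0.032  0.0004] R [ 0.0003 -0.0002 -0.0327] mm 51.8 deg 5.88
L [0.1214 0.0447 0.0003] R [ 0.0003 -0.0002 -0.0327] mm 51.8 deg 5.88
```

View pics/w1.png

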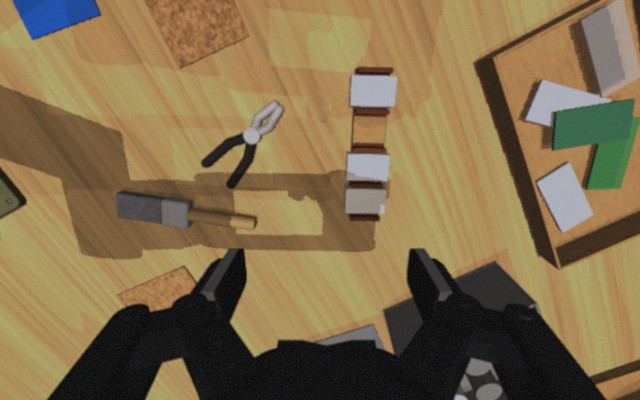

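Wrist view: rack at (370,145), blanks at (373,92), (368,166) and (366,201), and the empty slot with its paper at (369,130). On to the dispenser.

jog_arm(
  motion=[
    {"linear": [0.121,-0.047,0.001],"rotation": [0,0,-0.033],"jaw": 0},
    {"linear": [0.125,-0.034,0.001],"rotation": [0,0,-0.033],"jaw": 0},
    {"linear": [0.128,-0.021,0.001],"rotation": [0,0,-0.033],"jaw": 0},
    {"linear": [0.129,-0.008,0.001],"rotation": [0,0,-0.033],"jaw": 0},
    {"linear": [0.129,0.006,0.001],"rotation": [0,0,-0.033],"jaw": 0},
    {"linear": [0.128,0.019,0],"rotation": [0,0,-0.033],"jaw": 0},
    {"linear": [0.115,0.032,0],"rotation": [0,0,-0.033],"jaw": 0},
    {"linear": [0,0,0],"rotation": [0,0,-0.033],"jaw": 0},
  ],
)

```text
time: 2.2
tcp_pos: [0.5665, 0.1207, 0.248]
eef_rot: [-0.001, 0.557, 0.83, 0.0]
wrist_force: [-0.0, -0.5, -0.5]
grip_width: 0.0854
```

```bash
python3 snap.py w2; python3 -c "
from h import *
im=cv2.imread('pics/w2.png'); crop(im,200,20,460,215,3,'pics/w2c.png')"
```

```text
2.2 [0.5665 0.1207 0.248 ] 22.25 0.842
```

View pics/w2.png

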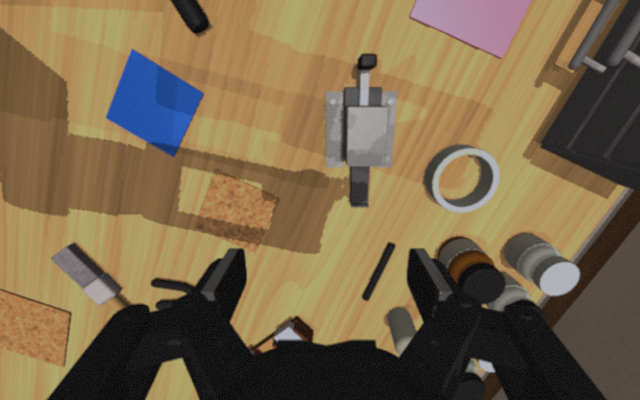

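View pics/w2c.png

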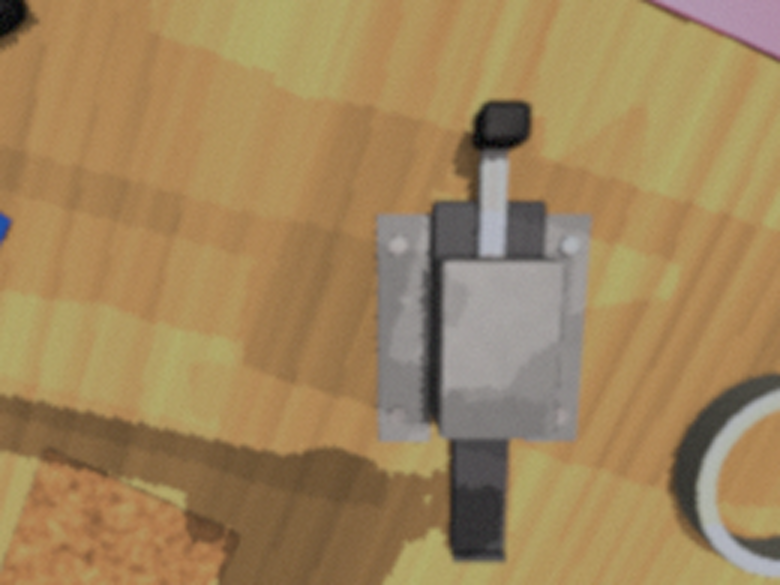

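Run:
```python
from h import *
import pickle
st=pickle.load(open("pics/w2.pkl","rb"))
c=lambda x,y:(200+x/3,20+y/3)
P=[atz("wrist",c(*p),.071,st)[:2] for p in ((444,262),(563,260),(558,438),(441,435))]
print(np.round(P,4),"ctr",np.mean(P,0).round(4))
v=(P[0]-P[3]+P[1]-P[2]); print("y head",np.degrees(np.arctan2(v[1],v[0])),np.linalg.norm(P[0]-P[1]),np.linalg.norm(P[0]-P[3]))
g=atz("wrist",c(508,122),.064,st);print("grip",g)
print("tri grip",tri([ray("wrist",c(508,122),st),ray("scene",(350+292/8,140+82/8)),ray("top",(258.2,176.8))]))
print("ledge end", atz("wrist",c(478,550),.026,st), "ledge mid base", atz("wrist",c(480,438),.024,st))
S=pickle.load(open("pics/w2.pkl","rb"))
print("mat",[atz("wrist",p,.003,S).round(4) for p in ((216,172),(278,203),(259,250))])
print(observe()["tcp_pos"],observe()["time"])
```

```text
[[0.5617 0.1958]
 [0.6011 0.2128]
 [0.6283 0.1529]
 [0.5862 0.1369]] ctr [0.5943 0.1746]
y head 113.57985532140538 0.042906110944565944 0.06382552124232248
grip [0.56403309 0.24772289 0.064     ]
tri grip (array([0.56258568, 0.2463621 , 0.06752449]), [np.float64(0.0013889932209728497), np.float64(0.0007107960698802547), np.float64(0.000724545076246186)])
ledge end [0.63063354 0.08532724 0.026     ] ledge mid base [0.61008701 0.13321368 0.024     ]
mat [array([0.4297, 0.0446, 0.003 ]), array([0.5264, 0.0336, 0.003 ]), array([ 0.5246, -0.0516,  0.003 ])]
[0.56637384 0.11916751 0.24802749] 2.25
```

```bash
python3 -c "
from h import *
planst((0.563,.2465,.14),22.6,4)"
```

```text
now 2.25 [0.5664 0.1192 0.248 ] head 22.36 F [ 0.6 -0.4  0.1] w 0.0853
L [0.0744 0.0284 0.0675] R [-0.0001 -0.     -0.0003] mm 41.8 deg 0.06
L [0.0744 0.0284 0.0675] R [-0.0001 -0.     -0.0003] mm 41.8 deg 0.06
L [0.0743 0.0285 0.0675] R [-0.0001 -0.     -0.0003] mm 41.8 deg 0.06
L [0.0743 0.0286 0.0675] R [-0.0001 -0.     -0.0003] mm 41.8 deg 0.06
```

jog_arm(
  motion=[
    {"linear": [0.074,0.028,0.067],"rotation": [0,0,-0.001],"jaw": 0},
    {"linear": [0.074,0.028,0.067],"rotation": [0,0,0],"jaw": 0},
    {"linear": [0.074,0.028,0.067],"rotation": [0,0,0],"jaw": 0},
    {"linear": [0.074,0.029,0.067],"rotation": [0,0,0],"jaw": 0},
    {"linear": [0,0,0],"rotation": [0,0,0],"jaw": 0},
    {"linear": [0,0,0],"rotation": [0,0,0],"jaw": 0},
    {"linear": [0,0,0],"rotation": [0,0,0],"jaw": 0},
    {"linear": [0,0,0],"rotation": [0,0,0],"jaw": 0},
  ],
)

```text
time: 3.25
tcp_pos: [0.565, 0.2432, 0.1424]
eef_rot: [0.001, 0.56, 0.829, 0.001]
wrist_force: [-0.6, 0.1, 0.1]
grip_width: 0.0854
```

```bash
python3 snap.py w3; python3 -c "
from h import *
planst((0.563,.2465,.031),22.6,4)
print(proj('wrist',np.array([.5625,.2464,.064]),observe()))"
```

```text
3.25 [0.565  0.2432 0.1424] 21.92 0.005
now 3.3 [0.5649 0.2434 0.1422] head 21.93 F [ 0.3  0.2 -0.3] w 0.0857
L [ 0.0023 -0.0005  0.0695] R [ 0.0001  0.     -0.0009] mm 27.8 deg 0.17
L [ 0.0023 -0.0004  0.0695] R [ 0.0001  0.     -0.0009] mm 27.8 deg 0.17
L [ 0.0023 -0.0004  0.0695] R [ 0.0001  0.     -0.0009] mm 27.8 deg 0.17
L [ 0.0023 -0.0004  0.0695] R [ 0.0001  0.     -0.0009] mm 27.8 deg 0.17
[324.09382533 196.87740769]
```

View pics/w3.png

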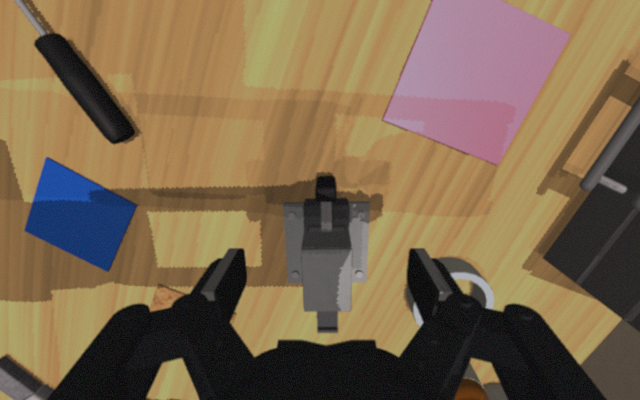

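```bash
python3 -c "
from h import *
im=cv2.imread('pics/w3.png'); im=cv2.convertScaleAbs(im,alpha=1.6,beta=20); crop(im,270,160,390,250,6,'pics/w3c.png')"
```

```text
(no output)
```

View pics/w3c.png

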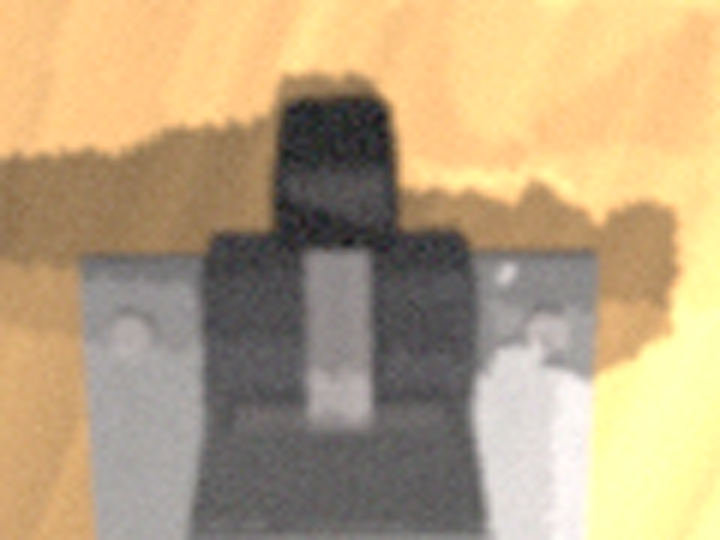

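Run:
```python
from h import *
import pickle
s2=pickle.load(open("pics/w2.pkl","rb"));s3=pickle.load(open("pics/w3.pkl","rb"))
u=(270+336/6,160+203/6)
print(atz("wrist",u,.064,s3), tri([ray("wrist",u,s3),ray("wrist",(200+508/3,20+122/3),s2)]))
print(tri([ray("wrist",u,s3),ray("wrist",(200+508/3,20+122/3),s2),ray("scene",(350+292/8,140+82/8)),ray("top",(258.2,176.8))]))
planst((0.563,.248,.031),22.6,4)
```

```text
[0.56316357 0.24925414 0.064     ] (array([0.56396134, 0.24820112, 0.06066575]), [np.float64(0.00036331803624179007), np.float64(0.000363318036242026)])
(array([0.56279147, 0.24779401, 0.06473566]), [np.float64(0.001650417682985357), np.float64(0.0011923158362179577), np.float64(0.0016369272806505979), np.float64(0.001558430593070585)])
now 3.3 [0.5649 0.2434 0.1422] head 21.93 F [ 0.3  0.2 -0.3] w 0.0857
L [ 0.0031 -0.0001  0.0695] R [ 0.0001  0.     -0.0009] mm 27.8 deg 0.17
L [ 0.0031 -0.0001  0.0695] R [ 0.0001  0.     -0.0009] mm 27.8 deg 0.17
L [ 0.0031 -0.0001  0.0695] R [ 0.0001  0.     -0.0009] mm 27.8 deg 0.17
L [ 0.0031 -0.      0.0695] R [ 0.0001  0.     -0.0009] mm 27.8 deg 0.17
```

Grip top triangulates to (0.563, 0.248) at z 0.065 (the text says 0.064). I'll descend and close.

jog_arm(
  motion=[
    {"linear": [0.003,0,0.07],"rotation": [0,0,-0.001],"jaw": 0},
    {"linear": [0.003,0,0.07],"rotation": [0,0,-0.001],"jaw": 0},
    {"linear": [0.003,0,0.069],"rotation": [0,0,-0.001],"jaw": 0},
    {"linear": [0.003,0,0.069],"rotation": [0,0,0],"jaw": 0},
    {"linear": [0,0,0],"rotation": [0,0,0],"jaw": 0.3},
    {"linear": [0,0,0],"rotation": [0,0,0],"jaw": 1},
    {"linear": [0,0,0],"rotation": [0,0,0],"jaw": 1},
    {"linear": [0,0,0],"rotation": [0,0,0],"jaw": 1},
  ],
)

```text
time: 4.3
tcp_pos: [0.5626, 0.2484, 0.0317]
eef_rot: [0.0, 0.555, 0.832, 0.0]
wrist_force: [-2.5, -1.5, 4.9]
grip_width: 0.017
```

```bash
python3 -c "
from h import *
st=observe(); d=np.radians(112.6)
planst(st['tcp_pos']+.067*np.array([np.cos(d),np.sin(d),0]),heading(st),5)"
```

```text
now 4.3 [0.5626 0.2484 0.0317] head 22.55 F [-2.5 -1.5  4.9] w 0.017
L [ 0.0335 -0.     -0.    ] R [ 0.  0. -0.] mm 13.4 deg 0.01
L [ 0.0335 -0.     -0.    ] R [ 0.  0. -0.] mm 13.4 deg 0.01
L [ 0.0335 -0.     -0.    ] R [ 0.  0. -0.] mm 13.4 deg 0.01
L [ 0.0335 -0.     -0.    ] R [ 0.  0. -0.] mm 13.4 deg 0.01
L [ 0.0335 -0.     -0.    ] R [ 0.  0. -0.] mm 13.4 deg 0.01
```

jog_arm(
  motion=[
    {"linear": [0.028,0,0],"rotation": [0,0,0],"jaw": 1},
    {"linear": [0.028,0,0],"rotation": [0,0,0],"jaw": 1},
    {"linear": [0.028,0,0],"rotation": [0,0,0],"jaw": 1},
    {"linear": [0.028,0,0],"rotation": [0,0,0],"jaw": 1},
    {"linear": [0.028,0,0],"rotation": [0,0,0],"jaw": 1},
    {"linear": [0.028,0,0],"rotation": [0,0,0],"jaw": 1},
    {"linear": [0,0,0],"rotation": [0,0,0],"jaw": 1},
    {"linear": [0,0,0],"rotation": [0,0,0],"jaw": 1},
  ],
)

```text
time: 5.3
tcp_pos: [0.5379, 0.3082, 0.0316]
eef_rot: [0.002, 0.555, 0.832, -0.001]
wrist_force: [2.4, -8.6, 5.9]
grip_width: 0.0168
```

```bash
python3 -c "
from h import *
st=observe(); print(np.linalg.norm(st['tcp_pos'][:2]-[.5626,.2484]),st['wrist_force'],T_of(st)[:3,:3].T@st['wrist_force'],heading(st))"; python3 snap.py w4
```

```text
0.06470519853973074 [ 2.39174126 -8.64397566  5.87791238] [-8.9221211  -1.10911287 -5.84416112] 22.603600829993393
5.3 [0.5379 0.3082 0.0316] 22.6 0.002
```

View pics/w4.png

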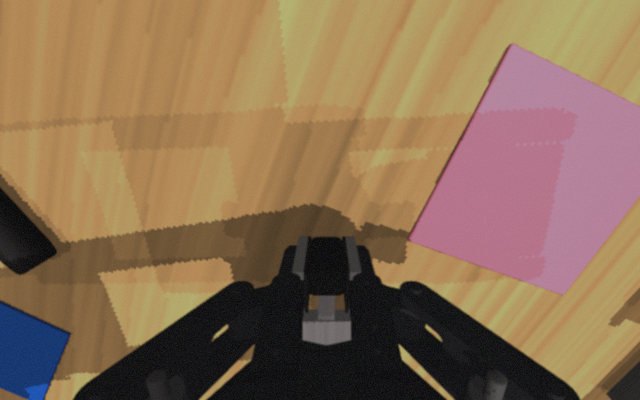

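The tool has travelled 64.7 mm at 8.9 N, which is just the spring, so it isn't at the stop yet. I'll pull a little further and hold.

jog_arm(
  motion=[
    {"linear": [0.004,0,0],"rotation": [0,0,0],"jaw": 1},
    {"linear": [0.004,0,0],"rotation": [0,0,0],"jaw": 1},
    {"linear": [0.003,0,0],"rotation": [0,0,0],"jaw": 1},
    {"linear": [0,0,0],"rotation": [0,0,0],"jaw": 1},
    {"linear": [0,0,0],"rotation": [0,0,0],"jaw": 1},
    {"linear": [0,0,0],"rotation": [0,0,0],"jaw": 1},
    {"linear": [0,0,0],"rotation": [0,0,0],"jaw": 1},
    {"linear": [0,0,0],"rotation": [0,0,0],"jaw": 1},
  ],
)

```text
time: 6.35
tcp_pos: [0.537, 0.3104, 0.0316]
eef_rot: [0.003, 0.555, 0.832, -0.001]
wrist_force: [4.3, -13.5, 4.3]
grip_width: 0.0171
```

```bash
python3 -c "
from h import *
st=observe(); print(np.linalg.norm(st['tcp_pos'][:2]-[.5626,.2484]),T_of(st)[:3,:3].T@st['wrist_force'],heading(st))"
```

```text
0.06712412090531858 [-14.13162841  -1.22853512  -4.18676889] 22.610911458332605
```

At the stop: 67.1 mm, and the force has risen to 14 N. Releasing.

jog_arm(
  motion=[
    {"linear": [0,0,0],"rotation": [0,0,0],"jaw": 0},
    {"linear": [0,0,0],"rotation": [0,0,0],"jaw": 0},
    {"linear": [0,0,0],"rotation": [0,0,0],"jaw": 0},
    {"linear": [0,0,0],"rotation": [0,0,0],"jaw": 0},
    {"linear": [0,0,0],"rotation": [0,0,0],"jaw": 0},
    {"linear": [0,0,-0.1],"rotation": [0,0,0],"jaw": 0},
    {"linear": [0,0,-0.12],"rotation": [0,0,0],"jaw": 0},
    {"linear": [0,0,-0.1],"rotation": [0,0,0],"jaw": 0},
  ],
)

```text
time: 7.35
tcp_pos: [0.5352, 0.3149, 0.1597]
eef_rot: [0.0, 0.555, 0.832, 0.0]
wrist_force: [1.1, -0.3, 0.1]
grip_width: 0.0855
```

```bash
python3 -c "
from h import *
planst((0.605,.14,.2),22.6,5)"
```

```text
now 7.35 [0.5352 0.3149 0.1597] head 22.56 F [ 1.1 -0.3  0.1] w 0.0855
L [-0.0941 -0.0013 -0.0202] R [ 0. -0. -0.] mm 38.5 deg 0.01
L [-0.0941 -0.0013 -0.0201] R [ 0. -0. -0.] mm 38.5 deg 0.01
L [-0.0941 -0.0013 -0.0201] R [ 0. -0. -0.] mm 38.5 deg 0.01
L [-0.0941 -0.0014 -0.0201] R [ 0. -0. -0.] mm 38.5 deg 0.01
L [-0.0941 -0.0014 -0.0201] R [ 0. -0. -0.] mm 38.5 deg 0.01
```

jog_arm(
  motion=[
    {"linear": [-0.094,-0.001,-0.02],"rotation": [0,0,0],"jaw": 0},
    {"linear": [-0.094,-0.001,-0.02],"rotation": [0,0,0],"jaw": 0},
    {"linear": [-0.094,-0.001,-0.02],"rotation": [0,0,0],"jaw": 0},
    {"linear": [-0.094,-0.001,-0.02],"rotation": [0,0,0],"jaw": 0},
    {"linear": [-0.094,-0.001,-0.02],"rotation": [0,0,0],"jaw": 0},
    {"linear": [0,0,0],"rotation": [0,0,0],"jaw": 0},
    {"linear": [0,0,0],"rotation": [0,0,0],"jaw": 0},
    {"linear": [0,0,0],"rotation": [0,0,0],"jaw": 0},
  ],
)

```text
time: 8.35
tcp_pos: [0.6045, 0.1413, 0.1976]
eef_rot: [-0.001, 0.555, 0.832, -0.0]
wrist_force: [0.1, 0.3, -0.2]
grip_width: 0.0856
```

```bash
python3 snap.py w5; python3 -c "
from h import *
im=cv2.imread('pics/w5.png'); crop(im,240,60,440,210,4,'pics/w5c.png')
s=camera('scene')[:,:,::-1]; cv2.imwrite('pics/s5.png',s); crop(s,350,140,450,215,8,'pics/s5c.png')
t=camera('top')[:,:,::-1]; cv2.imwrite('pics/t5.png',t)"
```

```text
8.35 [0.6045 0.1413 0.1976] 22.61 0.004
```

View pics/w5c.png

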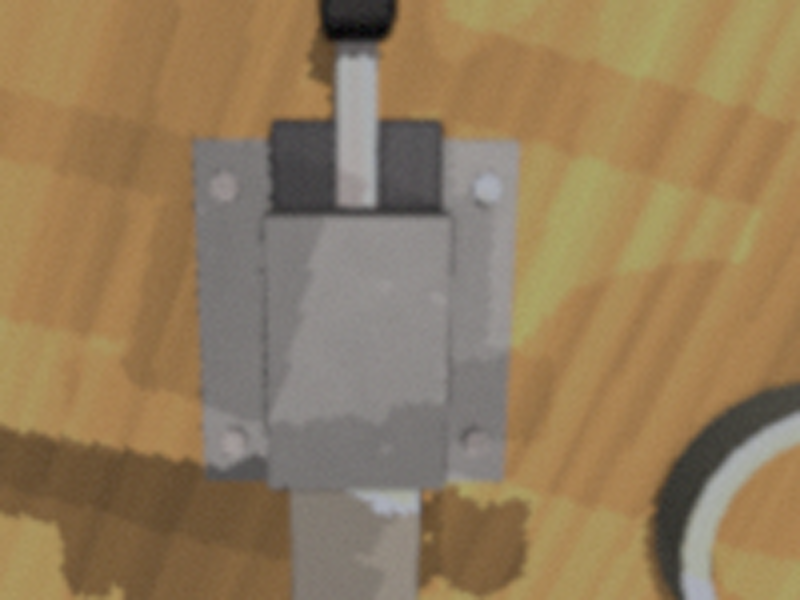

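View pics/w5.png

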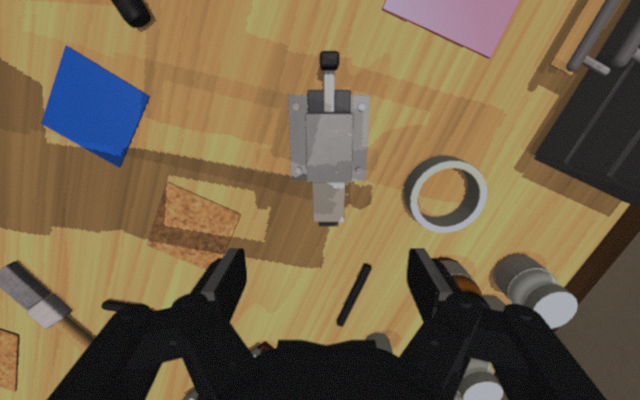

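View pics/s5c.png

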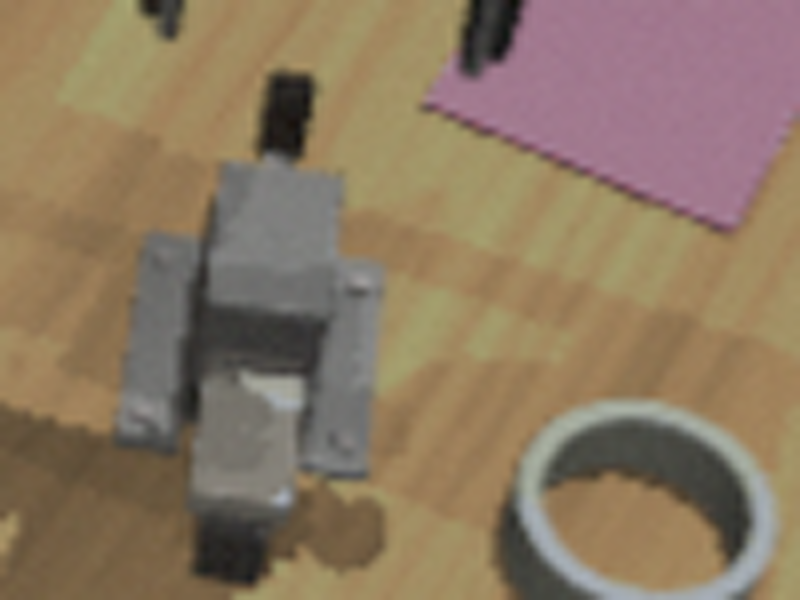

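The slide is home and the blank is on the ledge at wrist (328,203). Enlarging to measure it.

```bash
python3 -c "
from h import *
im=cv2.imread('pics/w5.png'); crop(im,285,165,375,240,8,'pics/w5d.png')"
```

View pics/w5d.png

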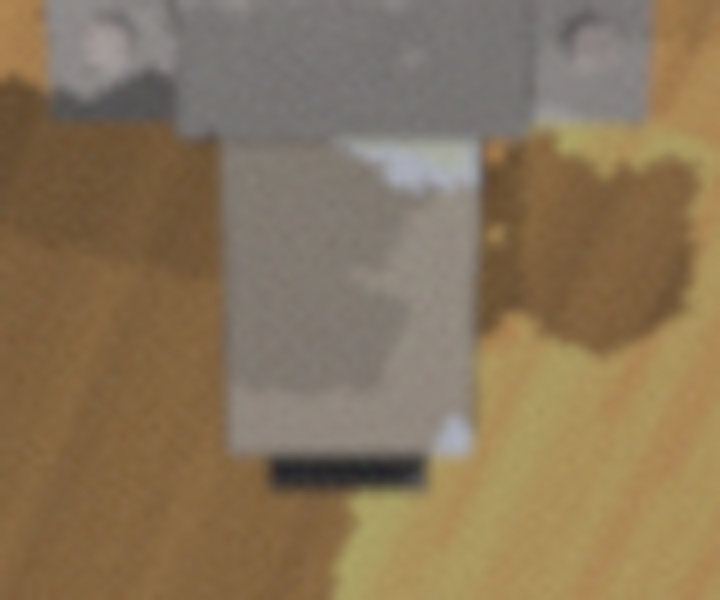

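Run:
```python
from h import *
import pickle
s=pickle.load(open("pics/w5.pkl","rb"))
c=lambda x,y:(285+x/8,165+y/8)
a=atz("wrist",c(230,455),.038,s);b=atz("wrist",c(474,455),.038,s)
print(a,b,np.linalg.norm(a-b), "head",np.degrees(np.arctan2(*(b-a)[1::-1])))
d=np.radians(112.6);yv=np.array([np.cos(d),np.sin(d),0])
m=(a+b)/2; print("end mid",m,"centre",m+.028*yv)
for (q,r) in (((230,455),(190,497)),((474,455),(284,512))):
    print(tri([ray("wrist",c(*q),s),ray("scene",(350+r[0]/8,140+r[1]/8))]))
```

```text
[0.61307126 0.08372469 0.038     ] [0.64590462 0.09745269 0.038     ] 0.03558774094860439 head 22.690364267667626
end mid [0.62948794 0.09058869 0.038     ] centre [0.61872767 0.11643858 0.038     ]
(array([0.61220244, 0.08299679, 0.0371124 ]), [np.float64(0.0010399785936452918), np.float64(0.0010399785936453451)])
(array([0.64379149, 0.09601219, 0.03665565]), [np.float64(0.0025899751220021367), np.float64(0.0025899751220018205)])
```

```bash
python3 -c "
from h import *
planst((0.618,.116,.098),22.6,2); planst((0.618,.116,.027),22.6,1)"
```

```text
now 8.5 [0.6048 0.1412 0.1979] head 22.63 F [-0.3  0.7  0. ] w 0.0856
L [-0.0355  0.0032  0.1248] R [-0.0001 -0.0001  0.0001] mm 51.9 deg 0.02
L [-0.0354  0.0032  0.1248] R [-0.0001 -0.0001  0.0001] mm 51.9 deg 0.02
now 8.5 [0.6048 0.1412 0.1979] head 22.63 F [-0.3  0.7  0. ] w 0.0856
L [-0.071   0.0066  0.4271] R [-0.0002 -0.0001  0.0001] mm 173.2 deg 0.05
```

jog_arm(
  motion=[
    {"linear": [-0.036,0.003,0.117],"rotation": [0,0,0],"jaw": 0.25},
    {"linear": [-0.035,0.003,0.12],"rotation": [0,0,0],"jaw": 0.25},
    {"linear": [0,0,0],"rotation": [0,0,0],"jaw": 0.25},
    {"linear": [0,0,0.07],"rotation": [0,0,0],"jaw": 0.25},
    {"linear": [0,0,0.07],"rotation": [0,0,0],"jaw": 0.25},
    {"linear": [0,0,0.05],"rotation": [0,0,0],"jaw": 0.25},
    {"linear": [0,0,0],"rotation": [0,0,0],"jaw": 0.25},
    {"linear": [0,0,0],"rotation": [0,0,0],"jaw": 0.25},
  ],
)

```text
time: 9.5
tcp_pos: [0.6198, 0.1157, 0.0293]
eef_rot: [0.001, 0.555, 0.832, 0.001]
wrist_force: [0.3, 0.6, 0.7]
grip_width: 0.0638
```

```bash
python3 snap.py w6; python3 -c "
from h import *
planst((0.618,.116,.027),22.6,1)"
```

```text
9.5 [0.6198 0.1157 0.0293] 22.57 0.005
now 9.55 [0.6199 0.1155 0.0293] head 22.57 F [-0.3 -0.7  0.3] w 0.0639
L [ 0.0029 -0.0039  0.0058] R [ 0.001   0.0003 -0.0002] mm 3.0 deg 0.19
```

View pics/w6.png

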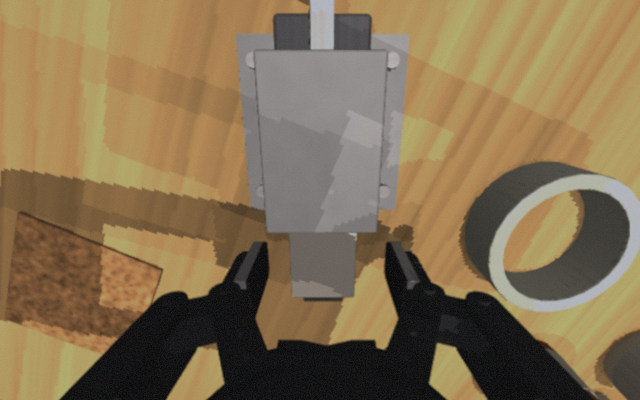

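Fingers straddle the blank (290–355 px) symmetrically. Closing.

jog_arm(
  motion=[
    {"linear": [0.003,-0.003,0.006],"rotation": [0,0,0],"jaw": 0.25},
    {"linear": [0,0,0],"rotation": [0,0,0],"jaw": 0.4},
    {"linear": [0,0,0],"rotation": [0,0,0],"jaw": 1},
    {"linear": [0,0,0],"rotation": [0,0,0],"jaw": 1},
    {"linear": [0,0,0],"rotation": [0,0,0],"jaw": 1},
    {"linear": [0,0,0],"rotation": [0,0,0],"jaw": 1},
    {"linear": [0,0,-0.04],"rotation": [0,0,0],"jaw": 1},
    {"linear": [0,0,-0.06],"rotation": [0,0,0],"jaw": 1},
  ],
)

```text
time: 10.55
tcp_pos: [0.616, 0.1154, 0.0648]
eef_rot: [-0.001, 0.555, 0.832, -0.001]
wrist_force: [-0.2, -1.1, -0.3]
grip_width: 0.0344
```

```bash
python3 -c "
from h import *
planst((0.618,.116,.10),22.6,1)
planst((0.47,-.005,.075),42,5)"; python3 snap.py w7
```

```text
now 10.55 [0.616  0.1154 0.0648] head 22.54 F [-0.2 -1.1 -0.3] w 0.0344
L [-0.0005  0.0051 -0.0881] R [-0.0008 -0.0002 -0.0003] mm 35.3 deg 0.16
now 10.55 [0.616  0.1154 0.0648] head 22.54 F [-0.2 -1.1 -0.3] w 0.0344
L [-0.0276 -0.0905 -0.0049] R [-0.0001 -0.0001 -0.0216] mm 37.9 deg 3.89
L [-0.0214 -0.0922 -0.005 ] R [-0.0001 -0.0001 -0.0216] mm 37.9 deg 3.89
L [-0.0151 -0.0934 -0.005 ] R [-0.0001 -0.0001 -0.0216] mm 37.9 deg 3.89
L [-0.0087 -0.0942 -0.005 ] R [-0.0001 -0.0001 -0.0216] mm 37.9 deg 3.89
L [-0.0023 -0.0946 -0.0051] R [-0.0001 -0.0001 -0.0216] mm 37.9 deg 3.89
10.55 [0.616  0.1154 0.0648] 22.54 0.4
```

View pics/w7.png

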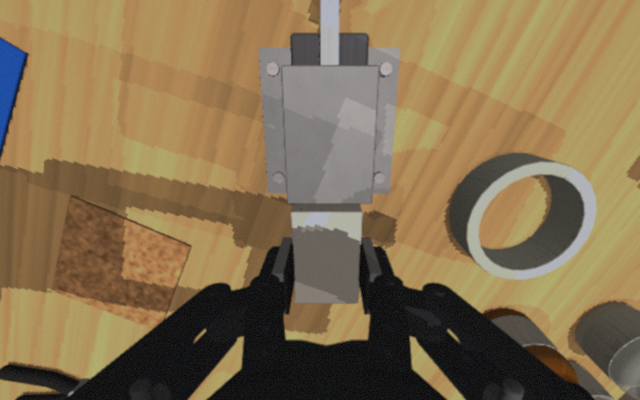

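jog_arm(
  motion=[
    {"linear": [0,0,-0.08],"rotation": [0,0,0],"jaw": 1},
    {"linear": [-0.028,-0.09,0],"rotation": [0,0,-0.022],"jaw": 1},
    {"linear": [-0.021,-0.092,0],"rotation": [0,0,-0.022],"jaw": 1},
    {"linear": [-0.015,-0.093,0],"rotation": [0,0,-0.022],"jaw": 1},
    {"linear": [-0.009,-0.094,0.03],"rotation": [0,0,-0.022],"jaw": 1},
    {"linear": [-0.002,-0.095,0.05],"rotation": [0,0,-0.022],"jaw": 1},
    {"linear": [0,0,0.03],"rotation": [0,0,0],"jaw": 1},
    {"linear": [0,0,0],"rotation": [0,0,0],"jaw": 1},
  ],
)

```text
time: 11.6
tcp_pos: [0.4718, -0.005, 0.0525]
eef_rot: [-0.0, 0.405, 0.915, 0.0]
wrist_force: [-0.6, 0.0, -1.1]
grip_width: 0.0345
```

```bash
python3 snap.py w8; python3 -c "
from h import *
planst((0.474,-.004,.007),42,3)"
```

```text
11.6 [ 0.4718 -0.005   0.0525] 42.28 0.041
now 11.65 [ 0.4728 -0.0049  0.053 ] head 42.32 F [-0.6  0.4 -0.9] w 0.0345
L [-0.0001  0.0012  0.0384] R [0.0001 0.0001 0.0006] mm 15.4 deg 0.11
L [-0.0001  0.0012  0.0384] R [0.0001 0.0001 0.0006] mm 15.4 deg 0.11
L [-0.0001  0.0012  0.0384] R [0.0001 0.0001 0.0006] mm 15.4 deg 0.11
```

View pics/w8.png

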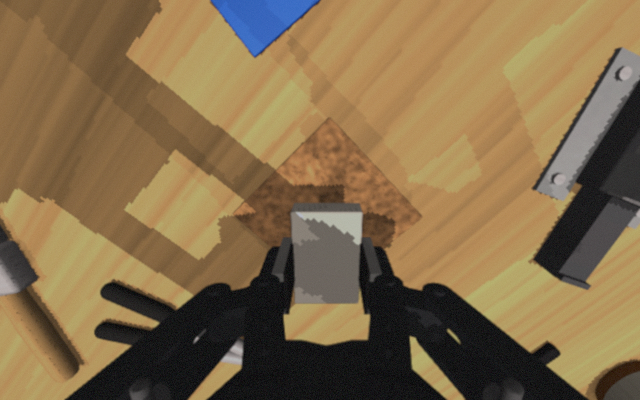

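jog_arm(
  motion=[
    {"linear": [0,0,0.04],"rotation": [0,0,0],"jaw": 1},
    {"linear": [0,0,0.04],"rotation": [0,0,0],"jaw": 1},
    {"linear": [0,0,0.022],"rotation": [0,0,0],"jaw": 1},
    {"linear": [0,0,0.009],"rotation": [0,0,0],"jaw": 1},
    {"linear": [0,0,0],"rotation": [0,0,0],"jaw": 1},
    {"linear": [0,0,0],"rotation": [0,0,0],"jaw": 1},
    {"linear": [0,0,0],"rotation": [0,0,0],"jaw": 1},
    {"linear": [0,0,0],"rotation": [0,0,0],"jaw": 1},
  ],
)

```text
time: 12.65
tcp_pos: [0.4716, -0.005, 0.0088]
eef_rot: [0.0, 0.404, 0.915, 0.0]
wrist_force: [0.2, -0.8, -1.6]
grip_width: 0.0341
```

jog_arm(
  motion=[
    {"linear": [0,0,0.004],"rotation": [0,0,0],"jaw": 1},
    {"linear": [0,0,0.003],"rotation": [0,0,0],"jaw": 1},
    {"linear": [0,0,0],"rotation": [0,0,0],"jaw": 1},
    {"linear": [0,0,0],"rotation": [0,0,0],"jaw": 0.5},
    {"linear": [0,0,0],"rotation": [0,0,0],"jaw": 0.3},
    {"linear": [0,0,0],"rotation": [0,0,0],"jaw": 0.1},
    {"linear": [0,0,-0.04],"rotation": [0,0,0],"jaw": 0},
    {"linear": [0,0,-0.1],"rotation": [0,0,0],"jaw": 0},
  ],
)

```text
time: 13.65
tcp_pos: [0.4698, -0.0049, 0.0609]
eef_rot: [-0.002, 0.404, 0.915, -0.001]
wrist_force: [1.0, 0.7, -0.0]
grip_width: 0.0856
```

```bash
python3 snap.py w9; python3 -c "
from h import *
planst((0.4735,-.005,.11),-48,8)"
```

```text
13.65 [ 0.4698 -0.0049  0.0609] 42.34 0.866
now 13.7 [ 0.4734 -0.0052  0.0659] head 42.35 F [ 0.9 -0.2  2.3] w 0.0853
L [-0.      0.0001 -0.0138] R [0.0002 0.     0.0627] mm 5.5 deg 11.29
L [-0.      0.0001 -0.0138] R [0.0002 0.     0.0627] mm 5.5 deg 11.29
L [ 0.      0.0001 -0.0138] R [0.0002 0.     0.0627] mm 5.5 deg 11.29
L [ 0.      0.0001 -0.0138] R [0.0002 0.     0.0627] mm 5.5 deg 11.29
L [ 0.      0.     -0.0138] R [0.0002 0.     0.0627] mm 5.5 deg 11.29
L [ 0.      0.     -0.0138] R [0.0002 0.     0.0627] mm 5.5 deg 11.29
L [ 0.      0.     -0.0138] R [0.0002 0.     0.0627] mm 5.5 deg 11.29
L [ 0.     -0.     -0.0138] R [0.0002 0.     0.0627] mm 5.5 deg 11.29
```

View pics/w9.png

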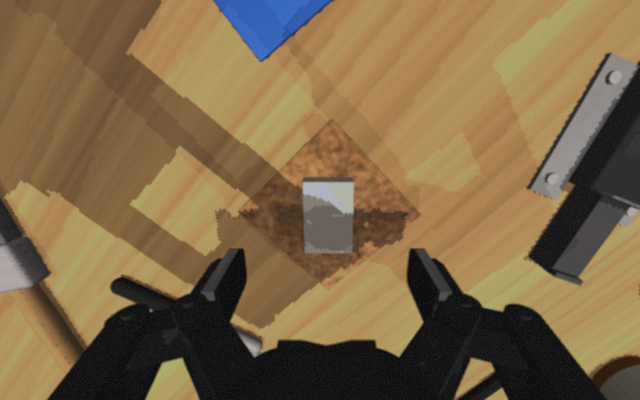

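The blank lies flat on the mat at (328,216). Turning about 90° for the end grip.

jog_arm(
  motion=[
    {"linear": [0,0,-0.03],"rotation": [0,0,0.059],"jaw": 0},
    {"linear": [0,0,-0.03],"rotation": [0,0,0.059],"jaw": 0},
    {"linear": [0,0,-0.03],"rotation": [0,0,0.059],"jaw": 0},
    {"linear": [0,0,-0.02],"rotation": [0,0,0.059],"jaw": 0},
    {"linear": [0,0,-0.02],"rotation": [0,0,0.059],"jaw": 0},
    {"linear": [0,0,0],"rotation": [0,0,0.059],"jaw": 0},
    {"linear": [0,0,0],"rotation": [0,0,0.059],"jaw": 0},
    {"linear": [0,0,0],"rotation": [0,0,0.059],"jaw": 0},
  ],
)

```text
time: 14.7
tcp_pos: [0.4713, -0.005, 0.1137]
eef_rot: [0.0, 0.917, 0.399, 0.0]
wrist_force: [-0.1, -0.6, 0.3]
grip_width: 0.0858
```

```bash
sleep 1; python3 snap.py w10;  python3 snap.py w11; python3 -c "
from h import *
im=cv2.imread('pics/w11.png'); crop(im,270,155,390,245,6,'pics/w11c.png')"
```

```text
14.7 [ 0.4713 -0.005   0.1137] -42.97 1.467
14.75 [ 0.4713 -0.005   0.1137] -43.28 0.305
```

View pics/w11.png

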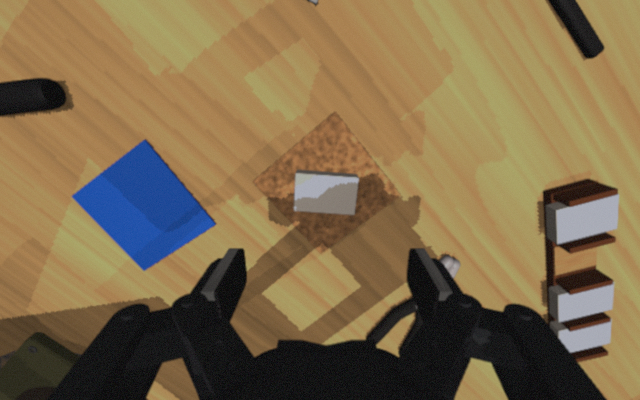

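View pics/w11c.png

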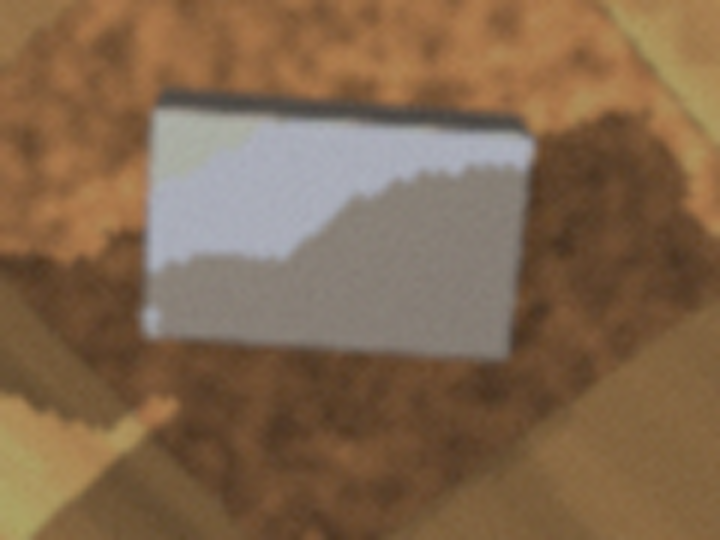

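Run:
```python
from h import *
import pickle
s=pickle.load(open("pics/w11.pkl","rb"))
P=np.array([atz("wrist",(270+x/6,155+y/6),.017,s) for x,y in ((153,108),(533,133),(510,356),(144,337))])
print(P.round(4),"c",P.mean(0).round(4),[np.linalg.norm(P[i]-P[(i+1)%4]).round(4) for i in range(4)])
v=P[1]-P[0]+P[2]-P[3]; h=np.degrees(np.arctan2(v[1],v[0])); print("long head",h)
s9=pickle.load(open("pics/w9.pkl","rb"))
print("from w9",np.mean([atz("wrist",p,.017,s9) for p in ((303,181),(354,181),(352,253),(304,253))],0))
planst((*P.mean(0)[:2],.05),h,2)
```

```text
[[ 0.4661  0.0273  0.017 ]
 [ 0.5038 -0.0133  0.017 ]
 [ 0.478  -0.0375  0.017 ]
 [ 0.4395  0.003   0.017 ]] c [ 0.4718 -0.0051  0.017 ] [np.float64(0.0554), np.float64(0.0354), np.float64(0.0558), np.float64(0.036)]
long head -46.82377293159822
from w9 [ 0.47098528 -0.00317011  0.017     ]
now 14.8 [ 0.4714 -0.005   0.1137] head -42.64 F [ 0.4 -0.2 -0.2] w 0.0852
L [0.0003 0.0005 0.0797] R [ 0.     -0.      0.0116] mm 31.9 deg 2.09
L [0.0003 0.0005 0.0797] R [ 0.     -0.      0.0116] mm 31.9 deg 2.09
```

jog_arm(
  motion=[
    {"linear": [0.001,0.001,0.07],"rotation": [0,0,0.026],"jaw": 0},
    {"linear": [0,0,0.07],"rotation": [0,0,0],"jaw": 0},
    {"linear": [0,0,0.07],"rotation": [0,0,0],"jaw": 0},
    {"linear": [0,0,0.04],"rotation": [0,0,0],"jaw": 0},
    {"linear": [0,0,0.01],"rotation": [0,0,0],"jaw": 0},
    {"linear": [0,0,0],"rotation": [0,0,0],"jaw": 0},
    {"linear": [0,0,0],"rotation": [0,0,0],"jaw": 0},
    {"linear": [0,0,0],"rotation": [0,0,0],"jaw": 0},
  ],
)

```text
time: 15.8
tcp_pos: [0.4726, -0.005, 0.0104]
eef_rot: [0.0, 0.931, 0.364, 0.001]
wrist_force: [0.2, 0.7, -0.0]
grip_width: 0.0856
```

```bash
python3 snap.py w12; python3 -c "
from h import *
planst((.4717,-.0047,.005),-47.3,1)"
```

```text
15.8 [ 0.4726 -0.005   0.0104] -47.27 0.003
now 15.85 [ 0.4725 -0.005   0.0103] head -47.28 F [-0.6 -0.1 -0.1] w 0.0855
L [-0.001  -0.0019  0.0133] R [ 0.0003 -0.0003  0.0001] mm 5.4 deg 0.08
```

View pics/w12.png

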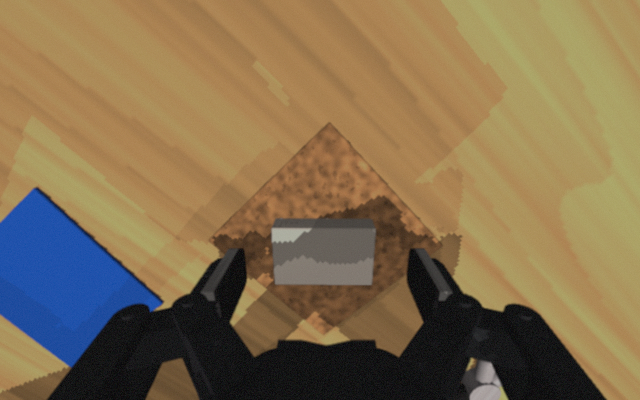

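jog_arm(
  motion=[
    {"linear": [-0.001,-0.001,0.008],"rotation": [0,0,0],"jaw": 0},
    {"linear": [0,0,0.006],"rotation": [0,0,0],"jaw": 0.1},
    {"linear": [0,0,0],"rotation": [0,0,0],"jaw": 0.2},
    {"linear": [0,0,0],"rotation": [0,0,0],"jaw": 1},
    {"linear": [0,0,0],"rotation": [0,0,0],"jaw": 1},
    {"linear": [0,0,0],"rotation": [0,0,0],"jaw": 1},
    {"linear": [0,0,0],"rotation": [0,0,0],"jaw": 1},
    {"linear": [0,0,0],"rotation": [0,0,0],"jaw": 1},
  ],
)

```text
time: 16.85
tcp_pos: [0.4714, -0.005, 0.0045]
eef_rot: [0.0, 0.931, 0.364, 0.0]
wrist_force: [-1.8, -0.7, 5.6]
grip_width: 0.0545
```

jog_arm(
  motion=[
    {"linear": [0,0,-0.02],"rotation": [0,0,0],"jaw": 1},
    {"linear": [0,0,-0.05],"rotation": [0,0,0],"jaw": 1},
    {"linear": [0,0,-0.1],"rotation": [0,0,0],"jaw": 1},
    {"linear": [0,0,-0.1],"rotation": [0,0,0],"jaw": 1},
    {"linear": [0,0,-0.05],"rotation": [0,0,0],"jaw": 1},
    {"linear": [0,0,0],"rotation": [0,0,0],"jaw": 1},
    {"linear": [0,0,0],"rotation": [0,0,0],"jaw": 1},
    {"linear": [0,0,0],"rotation": [0,0,0],"jaw": 1},
  ],
)

```text
time: 17.85
tcp_pos: [0.4703, -0.0049, 0.1309]
eef_rot: [-0.001, 0.931, 0.364, -0.001]
wrist_force: [-0.6, 0.0, -0.9]
grip_width: 0.0539
```

```bash
python3 snap.py w13; python3 -c "
from h import *
planst((.61,-.21,.13),-26.4,6)"
```

```text
17.85 [ 0.4703 -0.0049  0.1309] -47.3 0.005
now 17.9 [ 0.4705 -0.0049  0.1309] head -47.3 F [ 0.6  0.6 -1.4] w 0.0543
L [-0.0152  0.1022  0.0002] R [-0.0001  0.0001 -0.0193] mm 41.4 deg 3.48
L [-0.0214  0.1011  0.0002] R [-0.0001  0.0001 -0.0193] mm 41.4 deg 3.48
L [-0.0275  0.0996  0.0003] R [-0.0001  0.0001 -0.0193] mm 41.4 deg 3.48
L [-0.0335  0.0978  0.0003] R [-0.0001  0.0001 -0.0193] mm 41.4 deg 3.48
L [-0.0394  0.0956  0.0003] R [-0.0001  0.0001 -0.0193] mm 41.4 deg 3.48
L [-0.0451  0.093   0.0003] R [-0.0001  0.0001 -0.0193] mm 41.4 deg 3.48
```

View pics/w13.png

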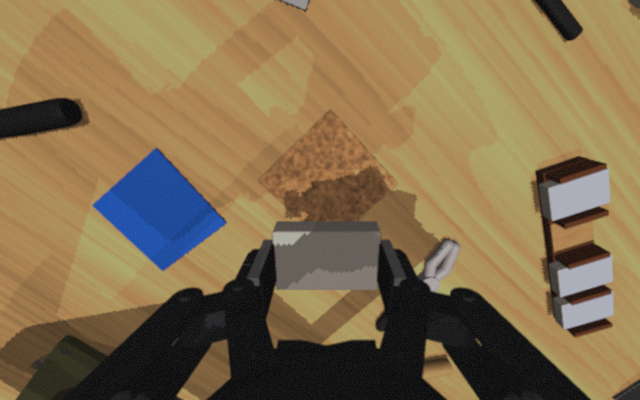

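```bash
python3 -c "
from h import *
planst((.577,-.287,.13),-26.4,6)"
```

```text
now 17.9 [ 0.4705 -0.0049  0.1309] head -47.3 F [ 0.6  0.6 -1.4] w 0.0543
L [-0.0471  0.1165  0.0002] R [-0.0001  0.0001 -0.0193] mm 50.3 deg 3.48
L [-0.0541  0.1134  0.0003] R [-0.0001  0.0001 -0.0193] mm 50.3 deg 3.48
L [-0.0609  0.1099  0.0003] R [-0.0001  0.0001 -0.0193] mm 50.3 deg 3.48
L [-0.0674  0.106   0.0003] R [-0.0001  0.0001 -0.0193] mm 50.3 deg 3.48
L [-0.0738  0.1017  0.0003] R [-0.0001  0.0001 -0.0193] mm 50.3 deg 3.48
L [-0.0798  0.0971  0.0004] R [-0.0001  0.0001 -0.0193] mm 50.3 deg 3.48
```

jog_arm(
  motion=[
    {"linear": [-0.047,0.116,0],"rotation": [0,0,-0.019],"jaw": 1},
    {"linear": [-0.054,0.113,0],"rotation": [0,0,-0.019],"jaw": 1},
    {"linear": [-0.061,0.11,0],"rotation": [0,0,-0.019],"jaw": 1},
    {"linear": [-0.067,0.106,0],"rotation": [0,0,-0.019],"jaw": 1},
    {"linear": [-0.074,0.102,0],"rotation": [0,0,-0.019],"jaw": 1},
    {"linear": [-0.08,0.097,0],"rotation": [0,0,-0.02],"jaw": 1},
    {"linear": [0,0,0],"rotation": [0,0,0],"jaw": 1},
    {"linear": [0,0,0],"rotation": [0,0,0],"jaw": 1},
  ],
)

```text
time: 18.9
tcp_pos: [0.576, -0.2866, 0.1306]
eef_rot: [-0.002, 0.851, 0.525, -0.001]
wrist_force: [-0.3, 0.4, 0.2]
grip_width: 0.0542
```

```bash
python3 snap.py w14; python3 -c "
from h import *
im=cv2.imread('pics/w14.png'); crop(im,250,60,410,310,2.4,'pics/w14b.png'); crop(im,270,90,390,180,6,'pics/w14c.png');crop(im,270,210,390,300,6,'pics/w14d.png')"
```

```text
18.9 [ 0.576  -0.2866  0.1306] -26.66 0.021
```

View pics/w14.png

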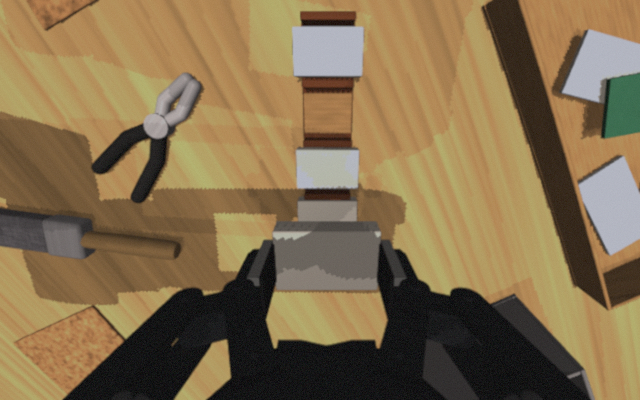

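View pics/w14c.png

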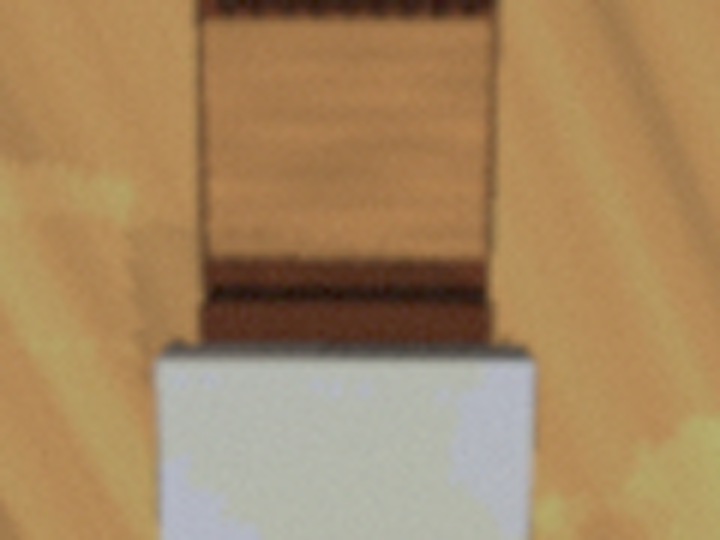

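View pics/w14d.png

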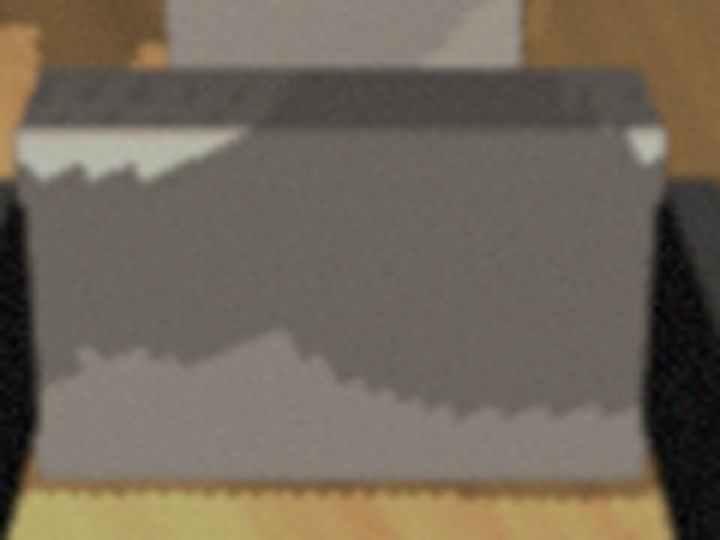

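```bash
python3 -c "
from h import *
im=cv2.imread('pics/w14.png'); crop(im,285,5,375,85,7,'pics/w14e.png'); crop(im,285,70,375,150,7,'pics/w14f.png')"
```

```text
(no output)
```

View pics/w14e.png

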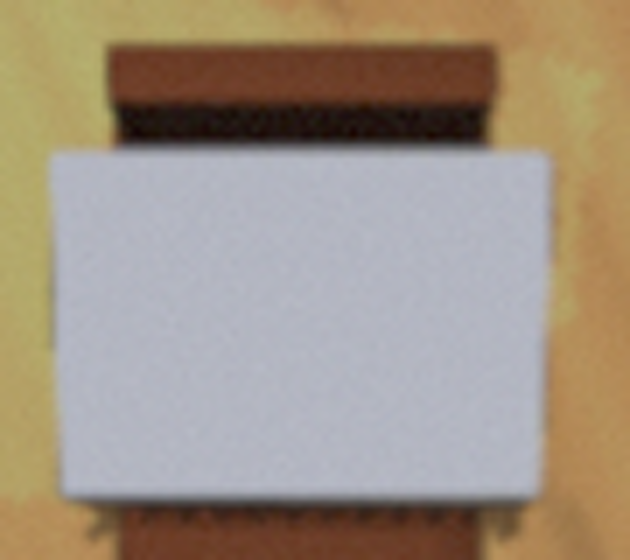

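View pics/w14f.png

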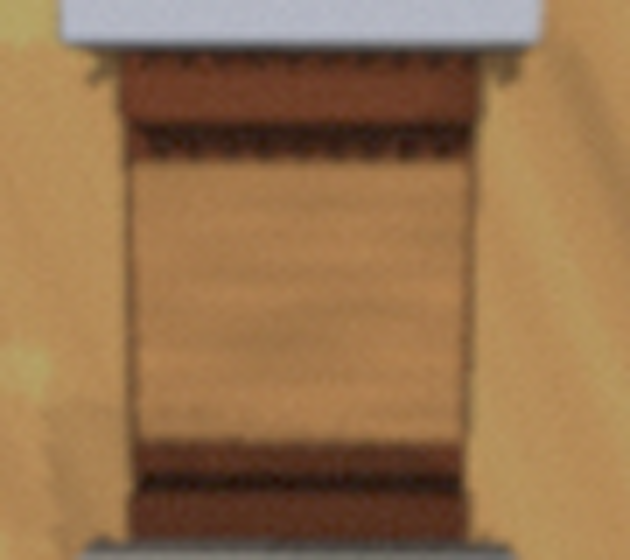

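```bash
cat > slot.py <<'E'
from h import *
import pickle
s=pickle.load(open("pics/w14.pkl","rb"))
f=lambda x,y:(285+x/7,70+y/7)
P=np.array([atz("wrist",f(*p),.012,s) for p in ((133,162),(470,162),(463,440),(137,440))])
print("paper c",P.mean(0).round(4),[np.linalg.norm(P[i]-P[(i+1)%4]).round(4) for i in range(4)])
v=P[1]-P[0]+P[2]-P[3];print("head",np.degrees(np.arctan2(v[1],v[0])))
Q=np.array([atz("wrist",f(*p),.032,s) for p in ((125,122),(475,122),(467,492),(132,492))])
print("ribs inner c",Q.mean(0).round(4),[np.linalg.norm(Q[i]-Q[(i+1)%4]).round(4) for i in range(4)])
v=Q[1]-Q[0]+Q[2]-Q[3];print("head",np.degrees(np.arctan2(v[1],v[0])))
e=lambda x,y:(285+x/7,5+y/7)
B=np.array([atz("wrist",e(*p),.026,s) for p in ((51,153),(550,153),(541,497),(63,497))])
print("nbr up c",B.mean(0).round(4),[np.linalg.norm(B[i]-B[(i+1)%4]).round(4) for i in range(4)])
v=B[1]-B[0]+B[2]-B[3];print("head",np.degrees(np.arctan2(v[1],v[0])))
# two view height check of slot with scene
# held blank via PnP, tool frame
p=camera_params("wrist"); K=p["mtx"]; D=np.array([p["k1"],0,0,0.])
img=np.array([(270+x/6,210+y/6) for x,y in ((18,128),(663,128),(645,476),(38,476))])
obj=np.array([(.018,-.028,0),(.018,.028,0),(-.018,.028,0),(-.018,-.028,0)])
ok,rv,tv=cv2.solvePnP(obj,img,K,D)
Rc=cv2.Rodrigues(rv)[0]; F=np.diag([1,-1,-1])
Tc=p["tool_from_camera"]; c=Tc[:3,:3]@(F@tv[:,0])+Tc[:3,3]; Rt=Tc[:3,:3]@F@Rc
print("held top centre tool",c.round(4),"\n",Rt.round(3))
E
python3 slot.py
```

```text
paper c [ 0.6085 -0.2261  0.012 ] [np.float64(0.0419), np.float64(0.0342), np.float64(0.0423), np.float64(0.0342)]
head -26.617900608408732
ribs inner c [ 0.6085 -0.2258  0.032 ] [np.float64(0.04), np.float64(0.0421), np.float64(0.0405), np.float64(0.0421)]
head -26.617603427009467
nbr up c [ 0.6299 -0.1832  0.026 ] [np.float64(0.0551), np.float64(0.0355), np.float64(0.0553), np.float64(0.0355)]
head -26.64918073822271
held top centre tool [-0.0009  0.0011 -0.0103] 
 [[ 1.     0.004 -0.01 ]
 [-0.003  1.     0.005]
 [ 0.01  -0.005  1.   ]]
```

Paper centre is (0.6085, −0.2260), sized 42 × 34 mm. The gap between ribs measures 42.1 mm and the heading is −26.6°, all matching the text. The blank is held level and about 1 mm off the TCP. Moving above the slot.

```bash
python3 -c "
from h import *
planst((.6079,-.2247,.07),-26.6,3)"
```

```text
now 18.95 [ 0.5759 -0.286   0.1309] head -26.61 F [-0.8  1.1  0.3] w 0.0545
L [0.0576 0.0011 0.0507] R [-0.0003 -0.0001 -0.    ] mm 30.7 deg 0.06
L [0.0576 0.001  0.0507] R [-0.0003 -0.0001 -0.    ] mm 30.7 deg 0.06
L [0.0576 0.001  0.0507] R [-0.0003 -0.0001 -0.    ] mm 30.7 deg 0.06
```

jog_arm(
  motion=[
    {"linear": [0.058,0.001,0.02],"rotation": [0,0,0],"jaw": 1},
    {"linear": [0.058,0.001,0.03],"rotation": [0,0,0],"jaw": 1},
    {"linear": [0.057,0.001,0.05],"rotation": [0,0,0],"jaw": 1},
    {"linear": [0,0,0.05],"rotation": [0,0,0],"jaw": 1},
    {"linear": [0,0,0],"rotation": [0,0,0],"jaw": 1},
    {"linear": [0,0,0],"rotation": [0,0,0],"jaw": 1},
    {"linear": [0,0,0],"rotation": [0,0,0],"jaw": 1},
    {"linear": [0,0,0],"rotation": [0,0,0],"jaw": 1},
  ],
)

```text
time: 19.95
tcp_pos: [0.6096, -0.2262, 0.073]
eef_rot: [0.001, 0.851, 0.525, 0.0]
wrist_force: [-0.0, -0.0, -0.7]
grip_width: 0.0542
```

```bash
python3 snap.py w15; python3 -c "
from h import *
planst((.6079,-.2247,.045),-26.6,1)"
```

```text
19.95 [ 0.6096 -0.2262  0.073 ] -26.62 0.003
now 20.0 [ 0.6094 -0.2262  0.0729] head -26.62 F [-0.4 -0.  -0.7] w 0.0542
L [ 0.0017 -0.0052  0.0697] R [ 0.0004 -0.     -0.0001] mm 28.0 deg 0.08
```

View pics/w15.png

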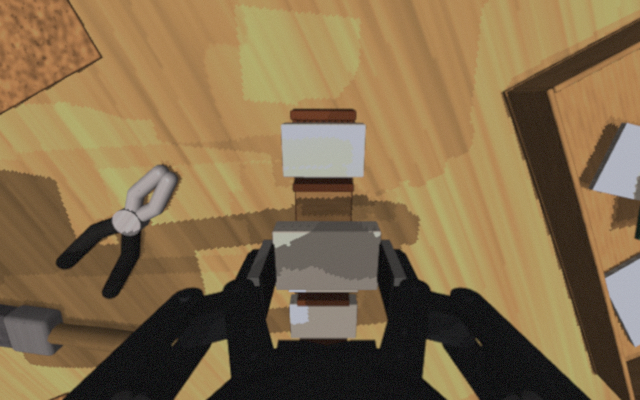

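```bash
python3 -c "
from h import *
im=cv2.imread('pics/w15.png'); crop(im,270,100,380,220,5,'pics/w15c.png')"
```

```text
(no output)
```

View pics/w15c.png

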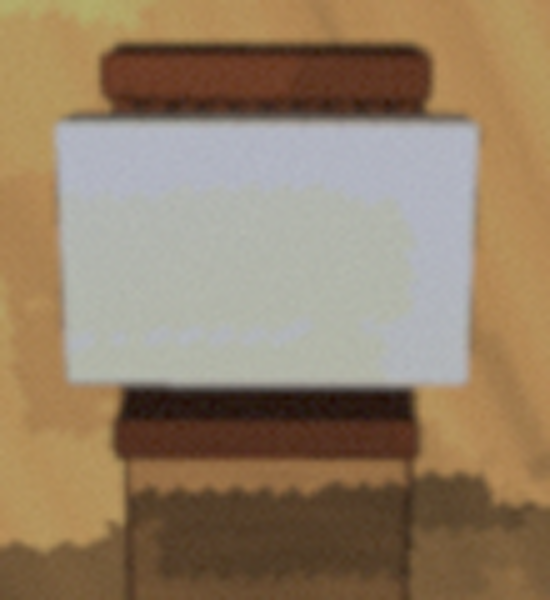

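```bash
python3 - <<'E'
from h import *
import pickle
s=pickle.load(open("pics/w15.pkl","rb"))
g=lambda x,y:(270+x/5,100+y/5)
B=np.array([atz("wrist",g(*p),.026,s) for p in ((57,121),(478,123),(468,383),(68,383))])
print("nbr",B.mean(0).round(4),[np.linalg.norm(B[i]-B[(i+1)%4]).round(4) for i in range(4)])
r=np.array([atz("wrist",g(*p),.032,s) for p in ((116,456),(418,456))]); print("rib lower edge mid",r.mean(0).round(4),np.linalg.norm(r[0]-r[1]))
a=np.radians(63.4); u=np.array([np.cos(a),np.sin(a)])
print("slot from rib",r.mean(0)[:2]-.021*u,"slot from nbr",B.mean(0)[:2]-.048*u)
q1=pickle.load(open("pics/w14.pkl","rb"))
r2=tri([ray("wrist",g(116,456),s),ray("wrist",(285+127/7,70+122/7),q1)]);print("rib tri L",r2)
r2=tri([ray("wrist",g(418,456),s),ray("wrist",(285+476/7,70+122/7),q1)]);print("rib tri R",r2)
E
```

```text
nbr [ 0.6303 -0.1828  0.026 ] [np.float64(0.055), np.float64(0.0352), np.float64(0.0554), np.float64(0.0355)]
rib lower edge mid [ 0.6183 -0.2062  0.032 ] 0.04122061978831114
slot from rib [ 0.60894554 -0.22502354] slot from nbr [ 0.6087756  -0.22568073]
rib tri L (array([ 0.59972862, -0.19778609,  0.02978589]), [np.float64(0.00044068751015881725), np.float64(0.0004406875101589596)])
rib tri R (array([ 0.63634887, -0.21618128,  0.02960601]), [np.float64(0.0003138536534792089), np.float64(0.00031385365347920625)])
```

jog_arm(
  motion=[
    {"linear": [0.003,-0.005,0],"rotation": [0,0,0],"jaw": 1},
    {"linear": [0,0,0.025],"rotation": [0,0,0],"jaw": 1},
    {"linear": [0,0,0.025],"rotation": [0,0,0],"jaw": 1},
    {"linear": [0,0,0.025],"rotation": [0,0,0],"jaw": 1},
    {"linear": [0,0,0.02],"rotation": [0,0,0],"jaw": 1},
    {"linear": [0,0,0],"rotation": [0,0,0],"jaw": 1},
    {"linear": [0,0,0],"rotation": [0,0,0],"jaw": 1},
    {"linear": [0,0,0],"rotation": [0,0,0],"jaw": 1},
  ],
)

```text
time: 21.0
tcp_pos: [0.6082, -0.224, 0.0346]
eef_rot: [0.0, 0.851, 0.525, 0.0]
wrist_force: [0.3, 0.4, -1.1]
grip_width: 0.054
```

```bash
python3 snap.py w16; python3 -c "
from h import *
planst((.6082,-.2243,.016),-26.6,1)
im=cv2.imread('pics/w16.png'); crop(im,250,150,410,310,4,'pics/w16c.png')"
```

```text
21.0 [ 0.6082 -0.224   0.0346] -26.6 0.002
now 21.05 [ 0.6082 -0.224   0.0346] head -26.6 F [ 0.4  0.1 -0.9] w 0.0545
L [-0.0007  0.0002  0.0465] R [ 0.0003 -0.      0.    ] mm 18.6 deg 0.06
```

View pics/w16c.png

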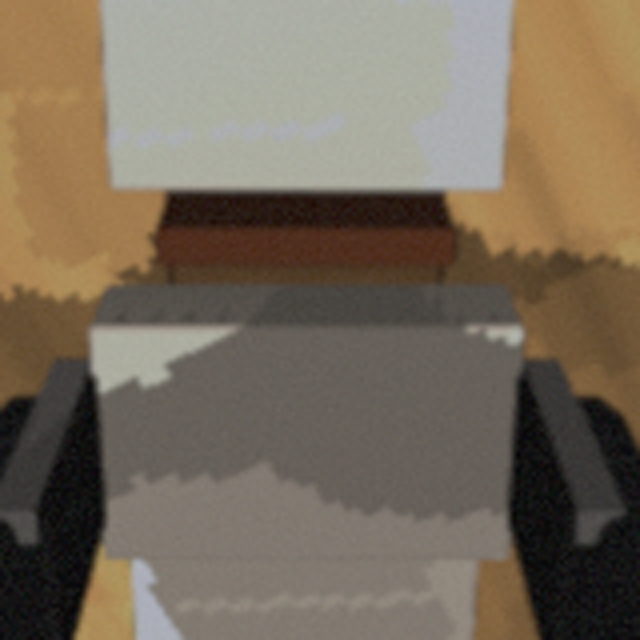

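jog_arm(
  motion=[
    {"linear": [0,0,0.012],"rotation": [0,0,0],"jaw": 1},
    {"linear": [0,0,0.012],"rotation": [0,0,0],"jaw": 1},
    {"linear": [0,0,0.012],"rotation": [0,0,0],"jaw": 1},
    {"linear": [0,0,0.008],"rotation": [0,0,0],"jaw": 1},
    {"linear": [0,0,0],"rotation": [0,0,0],"jaw": 1},
    {"linear": [0,0,0],"rotation": [0,0,0],"jaw": 1},
    {"linear": [0,0,0],"rotation": [0,0,0],"jaw": 1},
    {"linear": [0,0,0],"rotation": [0,0,0],"jaw": 1},
  ],
)

```text
time: 22.05
tcp_pos: [0.608, -0.2239, 0.0167]
eef_rot: [0.0, 0.851, 0.525, 0.0]
wrist_force: [-0.0, -0.3, -0.2]
grip_width: 0.0538
```

```bash
python3 snap.py w17; python3 -c "
from h import *
st=observe();print(st['wrist_force'],st['moment'])
im=cv2.imread('pics/w17.png'); crop(im,230,140,430,320,3.3,'pics/w17c.png')"
```

```text
22.05 [ 0.608  -0.2239  0.0167] -26.6 0.002
[ 0.2536365  -0.14111403 -0.69384781] [ 0.01477969 -0.02697286  0.02206594]
```

View pics/w17c.png

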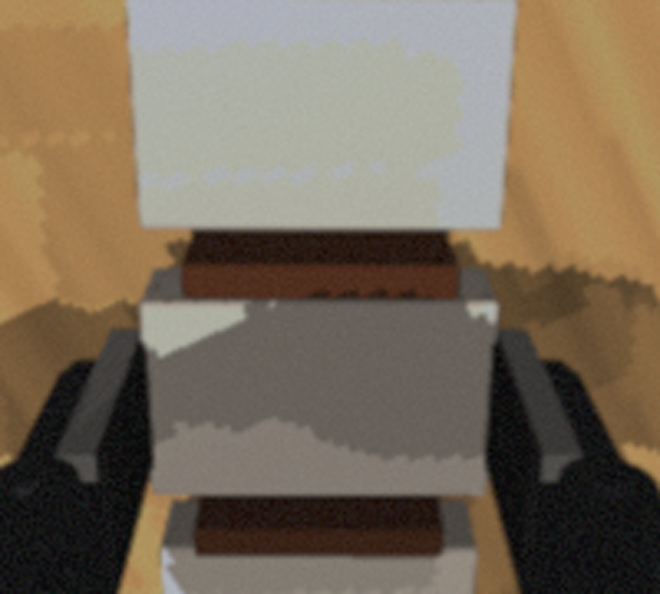

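jog_arm(
  motion=[
    {"linear": [0,0,0.003],"rotation": [0,0,0],"jaw": 1},
    {"linear": [0,0,0.002],"rotation": [0,0,0],"jaw": 1},
    {"linear": [0,0,0.002],"rotation": [0,0,0],"jaw": 1},
    {"linear": [0,0,0],"rotation": [0,0,0],"jaw": 1},
    {"linear": [0,0,0],"rotation": [0,0,0],"jaw": 1},
    {"linear": [0,0,0],"rotation": [0,0,0],"jaw": 1},
    {"linear": [0,0,0],"rotation": [0,0,0],"jaw": 1},
    {"linear": [0,0,0],"rotation": [0,0,0],"jaw": 1},
  ],
)

```text
time: 23.1
tcp_pos: [0.6079, -0.2238, 0.0137]
eef_rot: [-0.0, 0.851, 0.526, 0.0]
wrist_force: [-0.4, -0.4, -1.4]
grip_width: 0.0538
```

jog_arm(
  motion=[
    {"linear": [0,0,0.002],"rotation": [0,0,0],"jaw": 1},
    {"linear": [0,0,0.001],"rotation": [0,0,0],"jaw": 1},
    {"linear": [0,0,0.001],"rotation": [0,0,0],"jaw": 1},
    {"linear": [0,0,0],"rotation": [0,0,0],"jaw": 1},
    {"linear": [0,0,0],"rotation": [0,0,0],"jaw": 1},
    {"linear": [0,0,0],"rotation": [0,0,0],"jaw": 1},
    {"linear": [0,0,0],"rotation": [0,0,0],"jaw": 1},
    {"linear": [0,0,0],"rotation": [0,0,0],"jaw": 1},
  ],
)

```text
time: 24.1
tcp_pos: [0.6079, -0.2238, 0.0135]
eef_rot: [0.0, 0.851, 0.526, 0.0]
wrist_force: [-2.0, 0.9, 7.9]
grip_width: 0.054
```

Contact: z has stopped at 0.0135 (1.5 mm above the bar top, as expected) with 8 N. Releasing and withdrawing.

jog_arm(
  motion=[
    {"linear": [0,0,0],"rotation": [0,0,0],"jaw": 0.3},
    {"linear": [0,0,0],"rotation": [0,0,0],"jaw": 0.15},
    {"linear": [0,0,0],"rotation": [0,0,0],"jaw": 0},
    {"linear": [0,0,0],"rotation": [0,0,0],"jaw": 0},
    {"linear": [0,0,-0.03],"rotation": [0,0,0],"jaw": 0},
    {"linear": [0,0,-0.08],"rotation": [0,0,0],"jaw": 0},
    {"linear": [0,0,-0.12],"rotation": [0,0,0],"jaw": 0},
    {"linear": [0,0,-0.12],"rotation": [0,0,0],"jaw": 0},
  ],
)

```text
time: 25.1
tcp_pos: [0.6077, -0.2238, 0.1541]
eef_rot: [0.0, 0.851, 0.525, 0.0]
wrist_force: [-0.3, 0.5, 0.3]
grip_width: 0.0856
```

jog_arm(
  motion=[
    {"linear": [-0.1,0,-0.05],"rotation": [0,0,0],"jaw": 0},
    {"linear": [0,0,0],"rotation": [0,0,0],"jaw": 0},
    {"linear": [0,0,0],"rotation": [0,0,0],"jaw": 0},
    {"linear": [0,0,0],"rotation": [0,0,0],"jaw": 0},
    {"linear": [0,0,0],"rotation": [0,0,0],"jaw": 0},
    {"linear": [0,0,0],"rotation": [0,0,0],"jaw": 0},
    {"linear": [0,0,0],"rotation": [0,0,0],"jaw": 0},
    {"linear": [0,0,0],"rotation": [0,0,0],"jaw": 0},
  ],
)

```text
time: 26.1
tcp_pos: [0.59, -0.2596, 0.172]
eef_rot: [-0.0, 0.851, 0.526, -0.0]
wrist_force: [-0.1, -0.8, 1.0]
grip_width: 0.0856
```

```bash
python3 snap.py w18; python3 -c "
from h import *
im=cv2.imread('pics/w18.png'); crop(im,280,50,380,250,3,'pics/w18c.png')
s=camera('scene')[:,:,::-1].copy(); crop(s,230,150,450,340,3,'pics/s18.png')
print(observe()['wrist_force'])"
```

```text
26.1 [ 0.59   -0.2596  0.172 ] -26.59 0.002
[ 0.63261588  0.62475411 -0.17919741]
```

View pics/w18c.png

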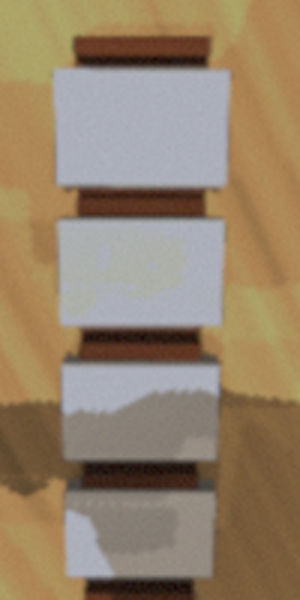

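View pics/s18.png

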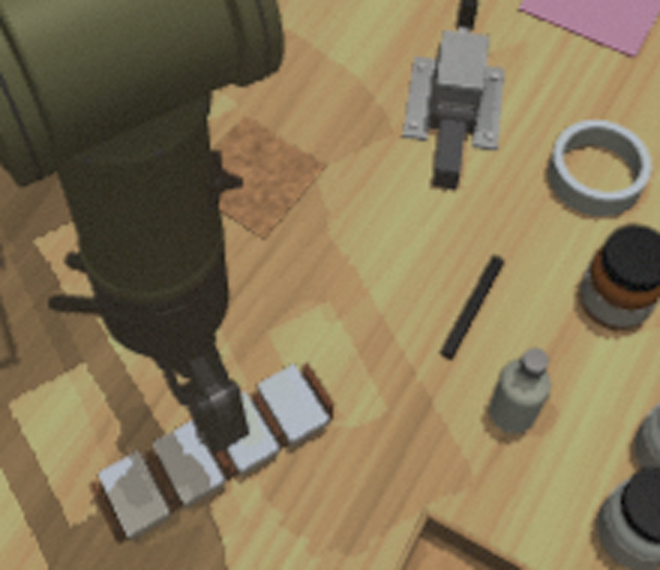

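```bash
python3 - <<'E'
from h import *
import pickle
s=pickle.load(open("pics/w18.pkl","rb"))
g=lambda x,y:(280+x/3,50+y/3)
for n,q in (("upper",((54,70),(229,70),(225,187),(58,187))),("placed",((58,219),(223,220),(219,327),(62,326))),("lower",((62,364),(218,362),(216,460),(66,462)))):
    B=np.array([atz("wrist",g(*p),.026,s) for p in q]); v=B[1]-B[0]+B[2]-B[3]
    print(n,B.mean(0).round(4),[np.linalg.norm(B[i]-B[(i+1)%4]).round(3) for i in range(4)],np.degrees(np.arctan2(v[1],v[0])).round(1))
E
```

```text
upper [ 0.6299 -0.1835  0.026 ] [np.float64(0.055), np.float64(0.036), np.float64(0.055), np.float64(0.036)] -26.6
placed [ 0.609  -0.2247  0.026 ] [np.float64(0.055), np.float64(0.036), np.float64(0.054), np.float64(0.036)] -26.9
lower [ 0.587  -0.2688  0.026 ] [np.float64(0.054), np.float64(0.037), np.float64(0.054), np.float64(0.037)] -25.8
```

```bash
python3 -c "
from bench import *
print(job_done())"
```

```text
the job is handed in; nothing more can be done
None
```

I pulled the grip to its stop, let it go home, and laid the blank that came out in the rack's empty slot. The job was handed in at about 26 s of the 61 s allowed; no verdict came back.

- **Dispensing:** the grip travelled 67.1 mm, and the force rose to 14 N at the stop. The pictures showed the slide home again and one blank on the ledge.
- **Placing:** I gripped the blank by its long sides and set it on the 100 mm cork mat. Then I took it by its ends and lowered it in small steps until it touched the bar, at 8 N and 1.5 mm above bar height, as expected.
- **Last checks:**
  - The blank measures about 1.5 mm across and under 0.5 mm along from the slot middle, and within 1° of its neighbours.
  - Its apparent size gives the same top height as theirs.
  - The two neighbours next to it look unmoved.
  - The arm was clear, with no contact force.
- **Not checked directly:** the spare blank is inside the closed magazine and can't be seen. I only assume it stayed there, since just one blank came out.
- **Disagreements:** the cameras differed by up to about 4 mm on the mat and slot positions. Rib height came out at 30 mm instead of 32, so for the slot and blanks I relied on the wrist camera.

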